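# Set up the specimen rinse station

## Robot

A 6-joint arm with a two-finger parallel gripper is mounted at the origin on the work surface. World frame = base frame: x ahead of the robot, y to its left, z up, the work surface at z = 0. Lengths are in m, angles in rad, forces in N, time in s.
With the tool pointing down it reaches from about 0.225 to 0.875 m from the base axis. Payload 3.4 kg.
Tool frame: the origin (TCP) lies at the very end of the fingers, on their centre line; the grasp point (between the pads) lies 19 mm behind it; z points along the fingers, y is the direction in which the jaws open and shut (so a half turn about z gives the same grasp; the last joint's range is limited). The gripper opens to 85 mm and grips with 20 to 120 N. Pads are 22 mm wide; open, the fingers measure 114 mm over their backs; the gripper's body (76 mm by 85 mm) begins 54 mm behind the grasp point. The pads swing forward as they close: fully open they stand 13 mm farther back than shut.
Start: joints at [1.108, 0.276, 1.505, -0, 1.361, -0.121], TCP at [0.193, 0.542, 0.231] pointing down, gripper open.
Joint ranges: [-2.89, 2.89], [-0.75, 2.08], [0.22, 2.7], [-1.18, 4.32], [0.11, 2.71], [-2.7, 2.7]. Speed limits (rad/s): [2.57, 2.57, 3.14, 3.14, 3.14, 3.14].

## Interface

Orientations are given as a unit quaternion [w, x, y, z].
In Python, from rig import get_state, get_image, calibration, sign_off gives the robot as it stands. The module is installed in compiled form; this text tells all that it offers.
- The arm moves only by the tool drive_tool, never from a script. Its argument "targets" is one flat list of numbers, 7 for each row, row after row: the turn, a rotation vector about the tool's x, y, z in degrees, then the shift along the tool's x, y, z in mm, then the opening, from 0 (shut) to 1 (fully open). In form: [wx, wy, wz, tx, ty, tz, fingers, wx, wy, wz, tx, ty, tz, fingers, ...]. A call has 1 to 12 rows; each row shifts and turns the commanded pose from where the row before left it, along the tool's axes as they then stand; what a row does not reach is not made up. A row lasts 1/8 s, in which the tool goes at most 62.5 mm and 10.7 degrees, less where a joint would pass 70% of its speed; a pose out of reach is approached as far as the arm can. A call is refused whole if a number of a shift passes 62.5 or a number of a turn 10.7, either way. A call with a gripper value outside its range is refused whole. The fingers move at their own pace and stop on an object; "grip_force" is the grip in N (left out, the last holds). Time passes only in rows, so rows that do not move let the fingers close. It gives the time, the measured TCP pose, the force and the opening at its end, in the units of the state.
- get_state(): the state, without advancing time (a new reading comes with each control period).
- get_image(name): name is "side" or "top" or "wrist"; returns the picture (384x512x3 uint8, red, green, blue); there is no depth.
- calibration(name): a dict with "mtx" (3x3 intrinsics, pixels), "world_to_cam" (4x4, takes a point from world to camera coordinates); the wrist camera has in their place "hand_eye" (4x4, takes a point from camera to tool coordinates, whose origin is the TCP and whose axes are the flange's). Camera axes: x right, y down, z forward; pixel columns grow to the right and rows downward; lengths in m; the calibration is good to about 2 mm. The wrist camera is an equidistant fisheye: a pixel r from the principal point sees the ray r / f radians off the axis. A picture is of the moment at which its call begins: read the wrist's pose just before it. calibration takes no time and is no camera call.
- sign_off(): hands the job in, once; it reports no verdict.
The state is a dict: "clock": time; "qpos": joint angles; "qd": joint speeds; "effort": joint torques, N m; "position": TCP position; "ee_rot": TCP orientation; "contact_force": force on the tool from outside, world axes, zero at the start; "moment": the same for the moment, N m; "width": finger opening in m.
Only numpy, scipy, OpenCV 4.12 (cv2) and the standard library are available. Lean on these libraries where they do the work, as an engineer would, in place of code of your own. Each camera call takes 0.05 s, during which the arm holds its last target.

## Task

Crank the cam lift until its follower rests on the cam's high flat, then hang every steel specimen basket by its bail on a hook of the raised beam, one to a hook. With all of them hung, crank on or back until the follower rests on the cam's low flat, so that the baskets hang down inside the white tray. Both white caddies must finally hang by their own hooks over the tray's near rim, boxes on the outside, clear of the table; leave the other things on the table where they are.

Things in the scene. Friction and masses are not known exactly. Their poses are not given: they have to be found in the camera images.
- rim (a point): Middle of the near (robot-side) long rim of the fixed white tray, on top of its 5 mm wall, 65 mm above the table. x: level, square to the rim, into the tray; y along the rim; z up. Tray 200 (x) by 310 (y) mm outside, floor 5 mm thick. The whole station may be turned a little; this frame turns with it. Two posts, 16 mm thick, 205 mm tall, stand 170 mm either side of the tray's centre.
- cam_axis (a point): Point on the vertical axis of the cam lift's shaft, 240 mm above the table, level with the crank's grip; 270 mm to -y (rim axes) of the tray's centre. The steel drum cam is 90 mm across; the crown on which the follower rides has a low flat (60 mm high), two even ramps and, opposite the low flat, a high flat (110 mm).
- crank (a point): Middle of the crank's upright black grip: a round knob 24 mm across, 47 mm tall, turning freely on its pin, 60 mm from the camshaft's axis. The crank arm's top is 25 mm below this point. Take it from above and lead it around the axis in a level circle; it needs up to about 10 N and stays where it is left.
- cam (a joint): Camshaft angle, rad, growing anticlockwise from above, stops at -7 and 7; turns either way. At 0 and +-6.283 the follower is in the middle of the low flat, at +-3.142 in the middle of the high flat; each flat reaches 0.70 rad either side of its middle, with ramps between. Starts on the low flat.
- lift (a joint): Height of the follower and the hook beam above the lowest position, m: 0 on the low flat, 0.050 on the high flat. The beam only rests by its weight on the cam.
- hook1 (a point): Hook 1 of 3, 100 mm apart on the beam over the tray: where a bail's centre line rests in the valley; 115 mm above the table, 165 mm when up. Axes as the rim's. An 8 mm rod from the beam towards the robot (-x), dipping here and rising to its tip 26 mm to -x, whose top is 14 mm above this point. Beam face 27 mm to +x, its top 18 mm above this point. Free above.
- hook2 (a point): Hook 2 of 3, 100 mm apart on the beam over the tray: where a bail's centre line rests in the valley; 115 mm above the table, 165 mm when up. Axes as the rim's. An 8 mm rod from the beam towards the robot (-x), dipping here and rising to its tip 26 mm to -x, whose top is 14 mm above this point. Beam face 27 mm to +x, its top 18 mm above this point. Free above.
- hook3 (a point): Hook 3 of 3, 100 mm apart on the beam over the tray: where a bail's centre line rests in the valley; 115 mm above the table, 165 mm when up. Axes as the rim's. An 8 mm rod from the beam towards the robot (-x), dipping here and rising to its tip 26 mm to -x, whose top is 14 mm above this point. Beam face 27 mm to +x, its top 18 mm above this point. Free above.
- basket1_tab (a point): Steel basket (60 x, 72 y, 40 tall, mm) with rigid bail, 0.15 kg. Point: centre of the finger tab on the bail, 121 mm above the underside; tab 9 (x) by 26 (y) by 50 mm tall, to be pinched across x from above. Bail: 6 mm rod in the y-z plane, peak centre line 26 mm below this point, 43 mm at its legs, y = +-34 mm. Hung, this point is 26 mm above the hook's. Upright at the start; may be absent.
- basket2_tab (a point): Steel basket (60 x, 72 y, 40 tall, mm) with rigid bail, 0.15 kg. Point: centre of the finger tab on the bail, 121 mm above the underside; tab 9 (x) by 26 (y) by 50 mm tall, to be pinched across x from above. Bail: 6 mm rod in the y-z plane, peak centre line 26 mm below this point, 43 mm at its legs, y = +-34 mm. Hung, this point is 26 mm above the hook's. Upright at the start; may be absent.
- basket3_tab (a point): Steel basket (60 x, 72 y, 40 tall, mm) with rigid bail, 0.15 kg. Point: centre of the finger tab on the bail, 121 mm above the underside; tab 9 (x) by 26 (y) by 50 mm tall, to be pinched across x from above. Bail: 6 mm rod in the y-z plane, peak centre line 26 mm below this point, 43 mm at its legs, y = +-34 mm. Hung, this point is 26 mm above the hook's. Upright at the start; may be absent.
- caddy1_mid (a point): White caddy with its own hook, 0.06 kg. Point: centre of its box (40 x, 50 y, 50 tall, mm; grip across y from above). Hook at +x, 40 mm wide: a gap from 20 to 32 mm in +x, bridged at the top (underside 28 mm above this point, top 32 mm), then a 4 mm lip down to 8 mm above this point. Hung, its underside is about 12 mm off the table and it leans a few degrees. Upright at the start.
- caddy2_mid (a point): White caddy with its own hook, 0.06 kg. Point: centre of its box (40 x, 50 y, 50 tall, mm; grip across y from above). Hook at +x, 40 mm wide: a gap from 20 to 32 mm in +x, bridged at the top (underside 28 mm above this point, top 32 mm), then a 4 mm lip down to 8 mm above this point. Hung, its underside is about 12 mm off the table and it leans a few degrees. Upright at the start.
- wash_bottle: Bystander, leave where it is: white wash bottle, 60 mm across, 160 mm tall. Origin at the centre of its underside.
- jar: Bystander, leave where it is: clear jar, 50 mm across, 70 mm tall. Origin at the centre of its underside.
- vial: Bystander, leave where it is: amber vial, 26 mm across, 45 mm tall. Origin at the centre of its underside.
- coral: Bystander, leave where it is: lump of coral, 52 mm across, 30 mm tall. Origin at the centre of its underside.
- tape: Bystander, leave where it is: roll of tape, 70 mm across, 20 mm tall. Origin at the centre of its underside.
- marker: Bystander, leave where it is: black marker pen, 120 mm long, 14 mm wide. Origin at the centre of its underside.
- shell: Bystander, leave where it is: pale shell, 60 mm across, 24 mm tall. Origin at the centre of its underside.
Things that resemble listed ones, but are neither listed nor needed, are in the scene too. What is shaped like the part that bears caddy1_mid but red is not meant.

How it is judged:
On the way, in this order (a step that is already met when the one before it is completed fails the run):
1. the follower rests on the cam's high flat (beam up), the cam standing still ((value of joint cam between 2.40346 and 3.87972 rad or value of joint cam between -3.87972 and -2.40346 rad) and value of joint lift between 0.048 and 0.052 m and velocity of joint cam between -0.05 and 0.05 rad/s and velocity of joint lift between -0.01 and 0.01 m/s), for 0.3 s.
2. all baskets hang by their bails on hooks while the follower rests on the high flat (all of step 1 and angle between each of basket1_tab, basket2_tab, basket3_tab's own z axis and vertical below 0.35 rad and ((x of basket1_tab in the frame of hook1 between -0.018 and 0.018 m and y of basket1_tab in the frame of hook1 between -0.025 and 0.025 m and z of basket1_tab in the frame of hook1 between 0.018 and 0.034 m) or (x of basket1_tab in the frame of hook2 between -0.018 and 0.018 m and y of basket1_tab in the frame of hook2 between -0.025 and 0.025 m and z of basket1_tab in the frame of hook2 between 0.018 and 0.034 m) or (x of basket1_tab in the frame of hook3 between -0.018 and 0.018 m and y of basket1_tab in the frame of hook3 between -0.025 and 0.025 m and z of basket1_tab in the frame of hook3 between 0.018 and 0.034 m)) and ((x of basket2_tab in the frame of hook1 between -0.018 and 0.018 m and y of basket2_tab in the frame of hook1 between -0.025 and 0.025 m and z of basket2_tab in the frame of hook1 between 0.018 and 0.034 m) or (x of basket2_tab in the frame of hook2 between -0.018 and 0.018 m and y of basket2_tab in the frame of hook2 between -0.025 and 0.025 m and z of basket2_tab in the frame of hook2 between 0.018 and 0.034 m) or (x of basket2_tab in the frame of hook3 between -0.018 and 0.018 m and y of basket2_tab in the frame of hook3 between -0.025 and 0.025 m and z of basket2_tab in the frame of hook3 between 0.018 and 0.034 m)) and ((x of basket3_tab in the frame of hook1 between -0.018 and 0.018 m and y of basket3_tab in the frame of hook1 between -0.025 and 0.025 m and z of basket3_tab in the frame of hook1 between 0.018 and 0.034 m) or (x of basket3_tab in the frame of hook2 between -0.018 and 0.018 m and y of basket3_tab in the frame of hook2 between -0.025 and 0.025 m and z of basket3_tab in the frame of hook2 between 0.018 and 0.034 m) or (x of basket3_tab in the frame of hook3 between -0.018 and 0.018 m and y of basket3_tab in the frame of hook3 between -0.025 and 0.025 m and z of basket3_tab in the frame of hook3 between 0.018 and 0.034 m))), for 0.3 s.
3. the follower rests on the low flat, the baskets still hanging on their hooks ((value of joint cam between -7.02132 and -5.54505 rad or value of joint cam between -0.738132 and 0.738132 rad or value of joint cam between 5.54505 and 7.02132 rad) and value of joint lift between -0.002 and 0.002 m and velocity of joint cam between -0.05 and 0.05 rad/s and velocity of joint lift between -0.01 and 0.01 m/s and angle between each of basket1_tab, basket2_tab, basket3_tab's own z axis and vertical below 0.35 rad and ((x of basket1_tab in the frame of hook1 between -0.018 and 0.018 m and y of basket1_tab in the frame of hook1 between -0.025 and 0.025 m and z of basket1_tab in the frame of hook1 between 0.018 and 0.034 m) or (x of basket1_tab in the frame of hook2 between -0.018 and 0.018 m and y of basket1_tab in the frame of hook2 between -0.025 and 0.025 m and z of basket1_tab in the frame of hook2 between 0.018 and 0.034 m) or (x of basket1_tab in the frame of hook3 between -0.018 and 0.018 m and y of basket1_tab in the frame of hook3 between -0.025 and 0.025 m and z of basket1_tab in the frame of hook3 between 0.018 and 0.034 m)) and ((x of basket2_tab in the frame of hook1 between -0.018 and 0.018 m and y of basket2_tab in the frame of hook1 between -0.025 and 0.025 m and z of basket2_tab in the frame of hook1 between 0.018 and 0.034 m) or (x of basket2_tab in the frame of hook2 between -0.018 and 0.018 m and y of basket2_tab in the frame of hook2 between -0.025 and 0.025 m and z of basket2_tab in the frame of hook2 between 0.018 and 0.034 m) or (x of basket2_tab in the frame of hook3 between -0.018 and 0.018 m and y of basket2_tab in the frame of hook3 between -0.025 and 0.025 m and z of basket2_tab in the frame of hook3 between 0.018 and 0.034 m)) and ((x of basket3_tab in the frame of hook1 between -0.018 and 0.018 m and y of basket3_tab in the frame of hook1 between -0.025 and 0.025 m and z of basket3_tab in the frame of hook1 between 0.018 and 0.034 m) or (x of basket3_tab in the frame of hook2 between -0.018 and 0.018 m and y of basket3_tab in the frame of hook2 between -0.025 and 0.025 m and z of basket3_tab in the frame of hook2 between 0.018 and 0.034 m) or (x of basket3_tab in the frame of hook3 between -0.018 and 0.018 m and y of basket3_tab in the frame of hook3 between -0.025 and 0.025 m and z of basket3_tab in the frame of hook3 between 0.018 and 0.034 m))), for 0.3 s.
At the end, for the whole second after the job is handed in: Cam still, lift within 2 mm of 0; each basket on a hook (tab within 18 mm in x, 25 mm in y of the hook's point, 18 to 34 mm above it); both caddies on the near rim (centre 10 to 42 mm outside, 19 to 35 mm below its top, within 140 mm of its middle); all tilted under 0.35 rad (all of step 3 and x of caddy1_mid in the frame of rim between -0.042 and -0.01 m and y of caddy1_mid in the frame of rim between -0.14 and 0.14 m and z of caddy1_mid in the frame of rim between -0.035 and -0.019 m and angle between each of caddy1_mid, caddy2_mid's own z axis and vertical below 0.35 rad and x of caddy2_mid in the frame of rim between -0.042 and -0.01 m and y of caddy2_mid in the frame of rim between -0.14 and 0.14 m and z of caddy2_mid in the frame of rim between -0.035 and -0.019 m); the robot touches nothing.
It fails at once if a bystander is moved by more than 50 mm (distance of any of wash_bottle, jar, vial, coral, tape, marker, shell from where it was at the start of the episode above 0.05 m).
Of basket1, basket2, basket3 only 2 to 3 are there at a start; the rules pass over those that are not, and their reading is None.
At some moment in a run one of basket1, basket2, basket3, caddy1, caddy2 may be knocked a few centimetres aside while the robot is not near it.
It also fails if it takes over 208 s, if anything falls off the work surface, if the arm or the gripper's body presses on something with over 40 N, if the wrist force passes 120 N, or if a joint passes its speed limit or range.

## Working session

There is one attempt and no reset: what is moved stays moved. The work goes in short steps, Python scripts to look and compute and a tool call to move; the robot and the scene stay as the last step left them, time stands still between calls to the robot, and variables do not carry over. Pictures are saved under pics/ and viewed, and the job is handed in when it is done.

Besides the shell and the picture viewer there is one more tool, called after "Emit:" by a JSON object that holds its "method" and its "body", one argument or row to a line. drive_tool: Moves the arm, as the interface text tells. Its arguments: {"type":"object","properties":{"targets":{"type":"array"},"grip_force":{"type":"number"}},"required":["targets"]}

```bash
mkdir -p pics; ls
cat > h.py <<'E'
import numpy as np, cv2
from rig import get_state,get_image,calibration
def snap(n,f):
    im=get_image(n); cv2.imwrite('pics/'+f+'.png',im[:,:,::-1]); np.save('pics/'+f+'.npy',im); return im
E
python3 - <<'E'
from h import *
print(get_state())
for n in ['side','top','wrist']:
    c=calibration(n)
    for k in c: print(n,k,np.round(c[k],4).tolist())
    snap(n,n+'0')
E
```

```text
pics
{'clock': 0.0, 'qpos': array([ 1.10800651e+00,  2.76582024e-01,  1.50613518e+00,  2.67756305e-05,
        1.36069978e+00, -1.21013395e-01]), 'qd': array([-0.00026645, -0.0003773 ,  0.00072405,  0.00085204,  0.00033642,
        0.00081914]), 'effort': array([ 1.72593045e-03, -4.16766572e+01, -2.45815498e+01, -3.27581229e-04,
        1.07524145e-02, -4.05005403e-05]), 'position': array([0.19248278, 0.54126378, 0.2304463 ]), 'ee_rot': array([-2.75034600e-04,  1.70060380e-01,  9.85433222e-01, -8.69812401e-04]), 'contact_force': array([-0.21015789,  0.23777573, -0.16117494]), 'moment': array([-0.02862081, -0.05085766,  0.0063461 ]), 'width': 0.08511923905663508}
side mtx [[463.9533, 0.0, 250.5286], [0.0, 463.9533, 186.3488], [0.0, 0.0, 1.0]]
side world_to_cam [[-0.9982, -0.0593, 0.005, 0.5361], [-0.0488, 0.7667, -0.6401, 0.1652], [0.0341, -0.6392, -0.7682, 1.658], [0.0, 0.0, 0.0, 1.0]]
top mtx [[372.7626, 0.0, 250.9575], [0.0, 372.7626, 189.9201], [0.0, 0.0, 1.0]]
top world_to_cam [[-0.0038, -0.9999, 0.0135, -0.037], [-0.9976, 0.0029, -0.0689, 0.5765], [0.0689, -0.0137, -0.9975, 1.2394], [0.0, 0.0, 0.0, 1.0]]
wrist mtx [[297.3186, 0.0, 255.705], [0.0, 297.3186, 191.5519], [0.0, 0.0, 1.0]]
wrist hand_eye [[-0.0001, -0.9552, -0.2961, 0.0751], [1.0, -0.0002, 0.0003, -0.0004], [-0.0004, -0.2961, 0.9552, -0.1431], [0.0, 0.0, 0.0, 1.0]]
```

View pics/side0.png

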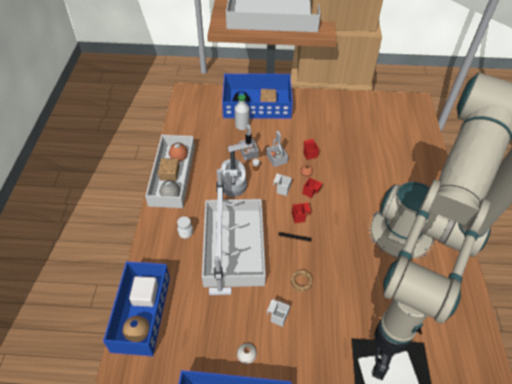

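View pics/top0.png

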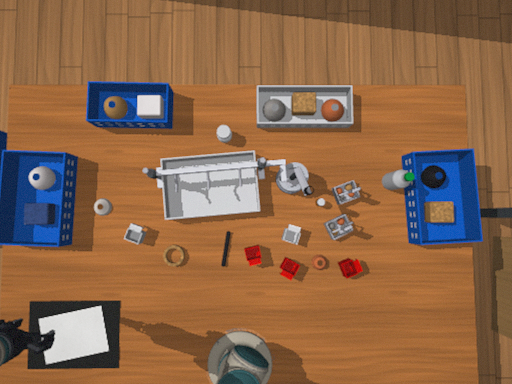

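View pics/wrist0.png

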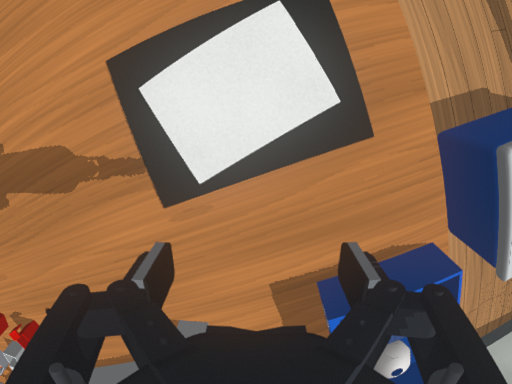

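Run:
```python
import cv2
im=cv2.imread('pics/top0.png')
cv2.imwrite('pics/c1.png',cv2.resize(im[140:280,240:380],None,fx=5,fy=5,interpolation=cv2.INTER_CUBIC)[:600])
cv2.imwrite('pics/c2.png',cv2.resize(im[140:260,110:270],None,fx=5,fy=5,interpolation=cv2.INTER_CUBIC))
im=cv2.imread('pics/side0.png')
cv2.imwrite('pics/c3.png',cv2.resize(im[110:230,180:340],None,fx=5,fy=5,interpolation=cv2.INTER_CUBIC))
```

```text
(no output)
```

View pics/c1.png

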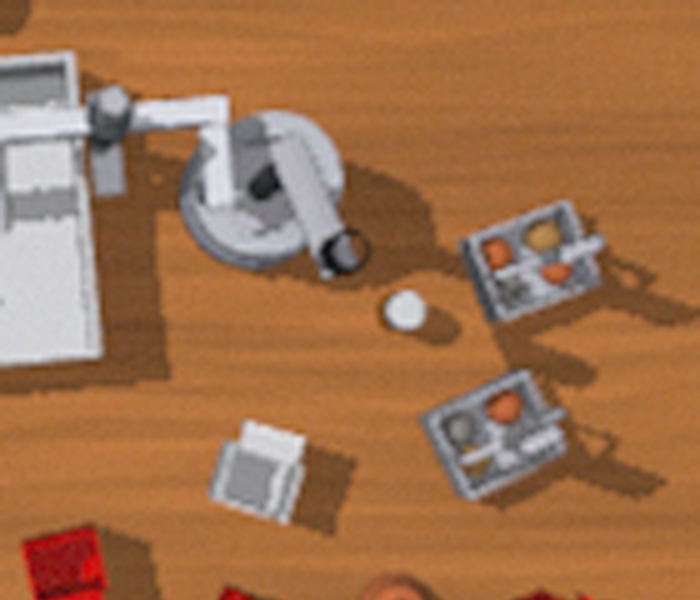

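View pics/c2.png

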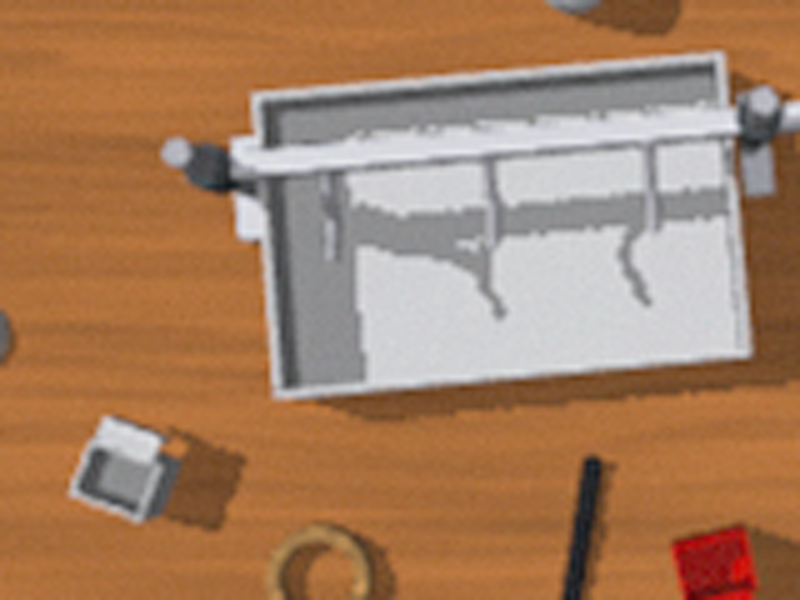

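View pics/c3.png

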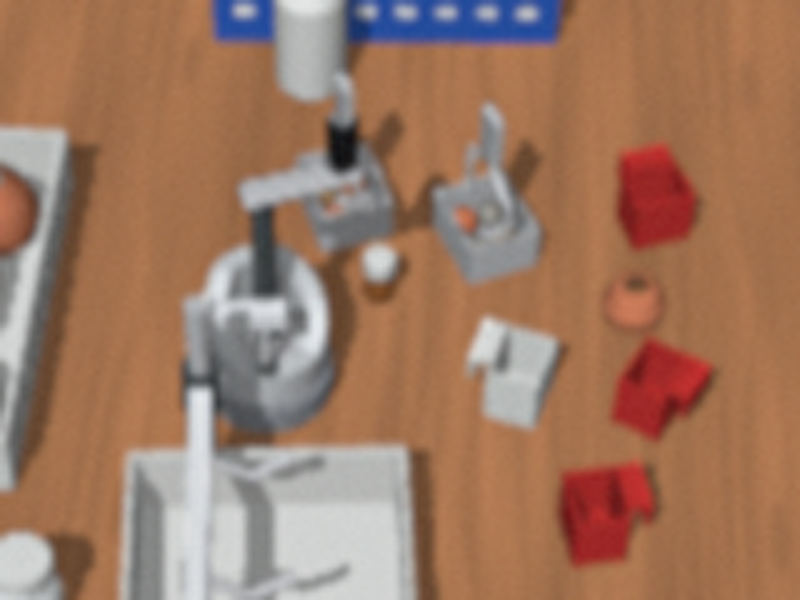

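```bash
cat >> h.py <<'E'
def bp(n,uv,z):
    c=calibration(n);K=c['mtx'];T=c['world_to_cam'];R=T[:3,:3];t=T[:3,3]
    d=R.T@np.linalg.inv(K)@np.array([uv[0],uv[1],1.]);o=-R.T@t
    return o+d*(z-o[2])/d[2]
def pj(n,p):
    c=calibration(n);q=c['world_to_cam'][:3,:3]@p+c['world_to_cam'][:3,3];q=c['mtx']@q
    return q[:2]/q[2]
def cr(xy,u0,v0,s=5): return (u0+(xy[0]+.5)/s-.5, v0+(xy[1]+.5)/s-.5)
def R_tool():
    from scipy.spatial.transform import Rotation as Ro
    q=get_state()['ee_rot']; return Ro.from_quat(q,scalar_first=True).as_matrix()
E
python3 - <<'E'
from h import *
P=[bp('top',cr(p,110,140),.065) for p in [(275,397),(752,356),(725,53),(253,93)]]
for p in P: print(p)
for i in range(4): print(np.linalg.norm(P[i]-P[(i+1)%4]))
ey=(P[0]-P[1]+P[3]-P[2]);ey/=np.linalg.norm(ey);ex=np.array([ey[1],-ey[0],0]);print('ex',ex,'ey',ey,np.degrees(np.arctan2(ex[1],ex[0])))
C=np.mean(P,0);rim=C-.0975*ex;print('C',C,'rim',rim)
cam=C-.27*ey;cam[2]=.24;print('cam',cam, pj('side',cam),pj('top',cam))
k=bp('top',cr((345,250),240,140),.26);print('knob',k,np.linalg.norm((k-cam)[:2]))
h=[bp('top',cr(p,110,140),.129) for p in [(330,258),(491,245),(651,230)]];print('hooktip',h,[(ex@(a-C),ey@(a-C)) for a in h])
for a in h: print(pj('side',a))
# baskets: tab top z .146
for nm,p in [('A',(600,242)),('B',(558,413))]: 
    print(nm,bp('top',cr(p,240,140),.146))
for nm,c in [('A',[(462,238),(570,201),(606,282),(497,322)]),('B',[(421,412),(526,370),(568,456),(472,500)])]:
    q=[bp('top',cr(p,240,140),.04) for p in c]; m=np.mean(q,0); print(nm,m,[np.round(np.linalg.norm(q[i]-q[(i+1)%4]),3) for i in range(4)]); 
    a=q[3]-q[2]+q[0]-q[1]; print('ydir',np.degrees(np.arctan2(a[1],a[0]))); b=q[0]-q[3]+q[1]-q[2];print('xdir',np.degrees(np.arctan2(b[1],b[0])));m[2]=.146;print(pj('top',m),pj('side',m))
# caddies
for nm,c,o in [('c1',[(227,445),(305,470),(290,525),(208,495)],(240,140)),('c2',[(93,440),(163,465),(145,522),(68,495)],(110,140))]:
    q=[bp('top',cr(p,*o),.05) for p in c]; m=np.mean(q,0); print(nm,m,[np.round(np.linalg.norm(q[i]-q[(i+1)%4]),3) for i in range(4)]); 
    a=q[3]-q[2]+q[0]-q[1]; print('ydir',np.degrees(np.arctan2(a[1],a[0]))); b=q[0]-q[3]+q[1]-q[2];print('xdir',np.degrees(np.arctan2(b[1],b[0])))
E
```

```text
[0.47988339 0.24105988 0.065     ]
[ 0.50522193 -0.06742566  0.065     ]
[ 0.70393185 -0.05077584  0.065     ]
[0.6779753  0.25779336 0.065     ]
0.30952442570010297
0.1994062456407705
0.3096589944420178
0.1987974221067501
ex [0.9965626  0.08284316 0.        ] ey [-0.08284316  0.9965626   0.        ] 4.752009541990173
C [0.59175312 0.09516294 0.065     ] rim [0.49458826 0.08708573 0.065     ]
cam [ 0.61412077 -0.17390897  0.24      ] [231.63823425 142.49072703] [300.11884178 170.93168096]
knob [ 0.56021932 -0.19358828  0.26      ] 0.057381542987414436
hooktip [array([0.56555449, 0.19446968, 0.129     ]), array([0.57329787, 0.09556854, 0.129     ]), array([ 0.58230725, -0.00304351,  0.129     ])] [(np.float64(-0.017881690277701832), np.float64(0.10113576582452957)), (np.float64(-0.01835820900667444), np.float64(0.0019330993900547127)), (np.float64(-0.01754912943068501), np.float64(-0.09708634363184766))]
[237.9816338  251.47138522]
[237.93758159 225.4455239 ]
[237.51997657 201.55831823]
A [ 0.57259372 -0.36900534  0.146     ]
B [ 0.46864844 -0.34092994  0.146     ]
A [ 0.5680103  -0.35691363  0.04      ] [np.float64(0.077), np.float64(0.059), np.float64(0.078), np.float64(0.06)]
ydir 109.22187359234069
xdir 22.245475549791674
[355.69045925 189.50856005] [248.20920476 126.92915302]
B [ 0.45271089 -0.32981861  0.04      ] [np.float64(0.076), np.float64(0.063), np.float64(0.07), np.float64(0.067)]
ydir 112.62639731934485
xdir 27.351571419557935
[347.66406384 227.49366553] [277.89317509 133.12864814]
c1 [ 0.4215109  -0.16943564  0.05      ] [np.float64(0.054), np.float64(0.037), np.float64(0.057), np.float64(0.035)]
ydir 70.86825743188946
xdir -18.68203747470254
c2 [0.42595199 0.34610328 0.05      ] [np.float64(0.049), np.float64(0.038), np.float64(0.053), np.float64(0.039)]
ydir 70.4374401118594
xdir -20.171637862889494
```

```bash
cat >> h.py <<'E'
def yaw():
    R=R_tool(); return np.degrees(np.arctan2(R[1,1],R[0,1]))
def go(x,y,z,ydeg=None):
    "print tool-frame delta (mm) to world TCP target, at yaw after the turn"
    s=get_state();R=R_tool();d=np.array([x,y,z])-s['position']
    y0=yaw(); w=0 if ydeg is None else ((ydeg-y0+180)%360-180)
    print('clock %.2f pos'%s['clock'],np.round(s['position'],4),'yaw %.2f'%y0,'tilt',np.round(R[:2,2],4),'F',np.round(s['contact_force'],1),'w %.4f'%s['width'])
    from scipy.spatial.transform import Rotation as Ro
    R2=Ro.from_rotvec([0,0,np.radians(w)]).as_matrix()@R
    print('now tool delta mm',np.round(R.T@d*1000,1),' wz deg %.1f'%-w,' after turn',np.round(R2.T@d*1000,1))
E
python3 - <<'E'
from h import *
from scipy.optimize import least_squares
def tri(a,b):
    f=lambda p: np.r_[pj('top',p)-a,pj('side',p)-b]
    r=least_squares(f,[.5,0,.2]); return r.x,np.round(r.fun,1)
# knob centre of black grip top: top view vs side view
for z in (.215,.24,.26): 
    p=np.array([.6141,-.1739,z]);print(z,(pj('top',p)-[240,140])*5,(pj('side',p)-[180,110])*5)
for z in (.2165,.24,.2635):
    p=np.array([.558,-.194,z]);print(z,(pj('top',p)-[240,140])*5,(pj('side',p)-[180,110])*5)
go(.558,-.194,.30,94.75)
E
```

```text
0.215 [294.2616481  159.91123778] [259.1561311  187.90236538]
0.24 [300.57871973 154.69527658] [258.219976   162.46415147]
0.26 [305.85375833 150.33971466] [257.45477199 141.67120452]
0.2165 [331.00195632 257.18995509] [340.88664771 169.71643383]
0.24 [337.7877619  254.46047357] [340.92532065 145.76315855]
0.2635 [344.88619949 251.60524083] [340.96486708 121.26885608]
clock 0.15 pos [0.1925 0.5414 0.2306] yaw 70.42 tilt [-0.0006 -0.0013] F [-1.1 -0.3  0.5] w 0.0855
now tool delta mm [-590.8 -570.4  -68.7]  wz deg -24.3  after turn [-303.3 -763.2  -68.3]
```

Emit:
{"method": "drive_tool", "body": {
  "targets": [0,0,-8.1,0,0,-30,1,0,0,-8.1,0,0,-30,1,0,0,-8.1,0,0,-20,1,0,0,0,0,0,0,1]
}}

```text
clock: 0.65
position: [0.1931, 0.5424, 0.3127]
ee_rot: [0.001, -0.04, 0.999, 0.001]
contact_force: [0.4, -0.0, -0.8]
width: 0.0853
```

Emit:
{"method": "drive_tool", "body": {
  "targets": [0,0,0,-20,-30,0,1,0,0,0,-25,-60,0,1,0,0,0,-25,-60,0,1,0,0,0,-25,-60,0,1,0,0,0,-25,-60,0,1,0,0,0,-25,-60,0,1,0,0,0,-25,-60,0,1,0,0,0,-25,-60,0,1,0,0,0,-25,-60,0,1,0,0,0,-25,-60,0,1,0,0,0,-25,-60,0,1,0,0,0,-20,-45,0,1]
}}

```text
clock: 2.15
position: [0.5259, -0.0872, 0.3095]
ee_rot: [-0.001, -0.039, 0.999, 0.0]
contact_force: [1.0, 1.3, -0.3]
width: 0.0855
```

Run:
```python
from h import *
go(.558,-.194,.23,94.75)
snap('wrist','w1')
go(.558,-.194,.23,94.75)
```

```text
clock 2.15 pos [ 0.5259 -0.0872  0.3095] yaw 94.47 tilt [-0.0023  0.0008] F [ 1.   1.3 -0.3] w 0.0855
now tool delta mm [ -23.8 -109.    79.4]  wz deg -0.3  after turn [ -23.3 -109.1   79.4]
clock 2.20 pos [ 0.5292 -0.0928  0.3087] yaw 94.30 tilt [-0.     -0.0055] F [ 2.9 -4.9  0.1] w 0.0854
now tool delta mm [ -21.2 -102.6   79.3]  wz deg -0.4  after turn [ -20.4 -102.8   79.3]
```

View pics/w1.png

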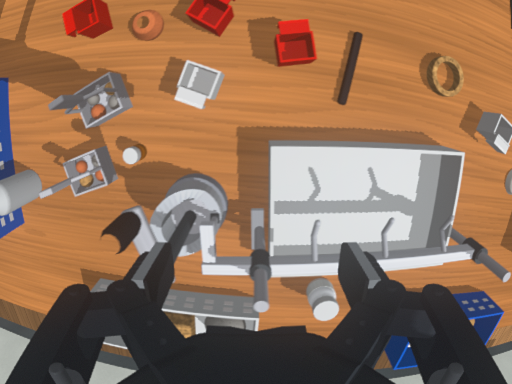

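Emit:
{"method": "drive_tool", "body": {
  "targets": [0,0,0,-7,-34,0,1,0,0,0,-7,-34,0,1,0,0,0,-6,-34,0,1,0,0,0,0,0,0,1,0,0,0,0,0,0,1]
}}

```text
clock: 2.82
position: [0.5535, -0.1841, 0.3101]
ee_rot: [-0.001, -0.041, 0.999, 0.001]
contact_force: [0.4, -0.1, -0.4]
width: 0.0856
```

```bash
cat >> h.py <<'E'
def wproj(s,p):
    from scipy.spatial.transform import Rotation as Ro
    c=calibration('wrist');H=c['hand_eye'];K=c['mtx'];R=Ro.from_quat(s['ee_rot'],scalar_first=True).as_matrix()
    q=R.T@(np.asarray(p)-s['position']); q=H[:3,:3].T@(q-H[:3,3])
    r=np.hypot(q[0],q[1]);th=np.arctan2(r,q[2]);return np.array([K[0,2],K[1,2]])+K[0,0]*th*q[:2]/r
def wray(s,uv):
    from scipy.spatial.transform import Rotation as Ro
    c=calibration('wrist');H=c['hand_eye'];K=c['mtx'];R=Ro.from_quat(s['ee_rot'],scalar_first=True).as_matrix()
    d=(np.array(uv)-[K[0,2],K[1,2]])/K[0,0];th=np.linalg.norm(d);v=np.r_[np.sin(th)*d/th,np.cos(th)]
    o=R@H[:3,3]+s['position'];return o,R@H[:3,:3]@v
def wbp(s,uv,z):
    o,d=wray(s,uv);return o+d*(z-o[2])/d[2]
E
python3 - <<'E'
from h import *
go(.558,-.194,.225,94.75)
s=get_state()
im=snap('wrist','w2')
print(wproj(s,[.558,-.194,.2635]),wproj(s,[.558,-.194,.2165]),wproj(s,[.6141,-.1739,.215]))
E
```

```text
clock 2.83 pos [ 0.5535 -0.1841  0.3101] yaw 94.65 tilt [-0.0022  0.0019] F [ 0.4 -0.1 -0.4] w 0.0856
now tool delta mm [ -3.9 -10.4  85.1]  wz deg -0.1  after turn [ -3.9 -10.5  85.1]
[241.38379934 219.59201272] [243.78729429 198.1423446 ] [261.68792955 257.12578153]
```

View pics/w2.png

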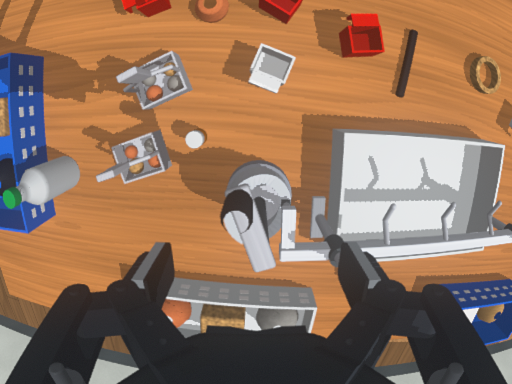

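Run:
```python
import cv2
im=cv2.imread('pics/w2.png')
cv2.imwrite('pics/c4.png',cv2.resize(im[150:280,200:320],None,fx=4.5,fy=4.5,interpolation=cv2.INTER_CUBIC))
cv2.imwrite('pics/c5.png',cv2.resize(im[40:190,90:300],None,fx=3.8,fy=3.8,interpolation=cv2.INTER_CUBIC))
```

```text
(no output)
```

View pics/c4.png

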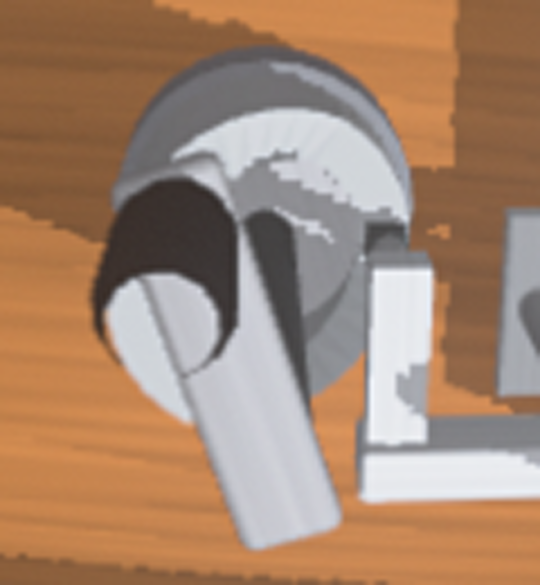

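View pics/c5.png

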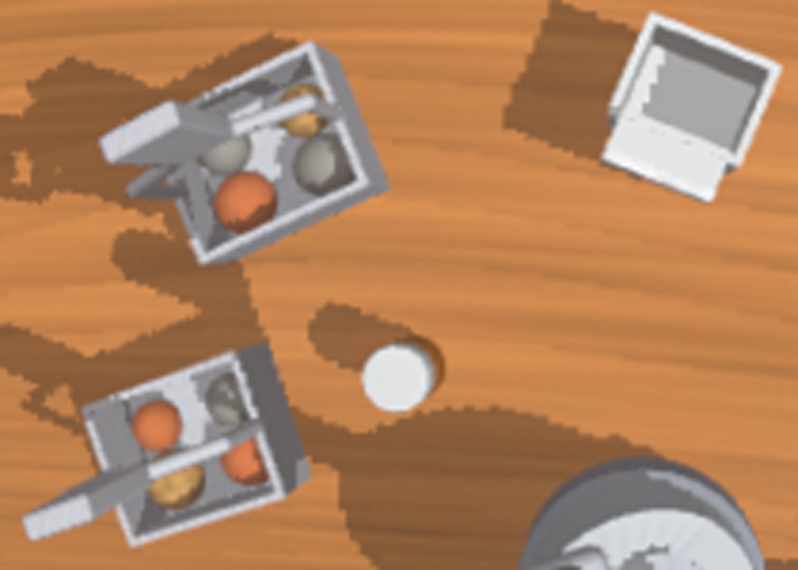

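Emit:
{"method": "drive_tool", "body": {
  "targets": [0,0,0,-4,-12,0,1,0,0,0,0,0,30,1,0,0,0,0,0,30,1,0,0,0,0,0,25,1,0,0,0,0,0,0,0,0,0,0,0,0,0,0,0,0,0,0,0,0,0,0,0,0,0,0,0,0,0,0,0,0,0,0,0,0,0,0,0,0,0,0],
  "grip_force": 40
}}

```text
clock: 4.12
position: [0.5598, -0.1972, 0.2279]
ee_rot: [0.001, -0.041, 0.999, -0.001]
contact_force: [-1.6, 0.3, 6.4]
width: 0.0227
```

Run:
```python
from h import *
go(.558,-.194,.225,94.75)
```

```text
clock 4.12 pos [ 0.5598 -0.1972  0.2279] yaw 94.71 tilt [ 0.0027 -0.0018] F [-1.6  0.3  6.4] w 0.0227
now tool delta mm [1.5 3.4 2.8]  wz deg -0.0  after turn [1.5 3.4 2.8]
```

```bash
cat >> h.py <<'E'
def arc(ax,ay,a0,a1,n,r=.06):
    "tool-frame shift rows from current pos to arc points about axis; angles deg"
    s=get_state();R=R_tool();p=s['position'].copy();out=[]
    z=p[2]
    for a in np.linspace(a0,a1,n+1)[1:]:
        t=np.array([ax+r*np.cos(np.radians(a)),ay+r*np.sin(np.radians(a)),z])
        d=np.round(R.T@(t-p)*1000,1);p=p+R@d/1000;out+=[0,0,0,float(d[0]),float(d[1]),float(d[2])]
        print(d[:2])
E
python3 - <<'E'
from h import *
arc(.6141,-.1739,-157,23,24)
E
```

```text
[-2.  -7.3]
[-3.9 -6.9]
[-4.7 -6.2]
[-5.5 -5.6]
[-6.2 -4.8]
[-6.8 -4. ]
[-7.2 -3.1]
[-7.6 -2.1]
[-7.8 -1.1]
[-7.8 -0. ]
[-7.8  0.9]
[-7.6  2. ]
[-7.3  2.9]
[-6.8  3.9]
[-6.3  4.7]
[-5.6  5.5]
[-4.8  6.2]
[-4.   6.8]
[-3.   7.2]
[-2.1  7.6]
[-1.1  7.8]
[-0.1  7.8]
[1.  7.8]
[2.  7.6]
```

Emit:
{"method": "drive_tool", "body": {
  "targets": [0,0,0,-2,-7.3,0,0,0,0,0,-3.9,-6.9,0,0,0,0,0,-4.7,-6.2,0,0,0,0,0,-5.5,-5.6,0,0]
}}

```text
clock: 4.62
position: [0.574, -0.218, 0.2278]
ee_rot: [-0.003, -0.041, 0.999, 0.003]
contact_force: [-8.4, 4.9, 10.5]
width: 0.023
```

Emit:
{"method": "drive_tool", "body": {
  "targets": [0,0,0,-6.2,-4.8,0,0,0,0,0,-6.8,-4,0,0,0,0,0,-7.2,-3.1,0,0,0,0,0,-7.6,-2.1,0,0,0,0,0,-7.8,-1.1,0,0,0,0,0,-7.8,0,0,0]
}}

```text
clock: 5.38
position: [0.6109, -0.2342, 0.2278]
ee_rot: [-0.011, -0.041, 0.999, -0.001]
contact_force: [-22.5, -4.8, 9.3]
width: 0.0229
```

Run:
```python
from h import *
s=get_state();d=s['position'][:2]-[.6141,-.1739];print(np.linalg.norm(d),np.degrees(np.arctan2(d[1],d[0])),s['contact_force'],s['width'],s['moment'])
arc(.6141,-.1739,-82,23,14)
```

```text
0.06040250237989039 -93.04299783825236 [-22.4622814   -4.77440284   9.30773274] 0.022855948562476382 [-6.52107471e-01  3.78349519e+00 -1.54543404e-03]
[-19.4   0.9]
[-7.6  2. ]
[-7.2  3. ]
[-6.9  3.8]
[-6.2  4.8]
[-5.6  5.5]
[-4.8  6.2]
[-4.   6.7]
[-3.1  7.3]
[-2.   7.5]
[-1.1  7.8]
[-0.1  7.9]
[1.  7.8]
[2.  7.5]
```

Emit:
{"method": "drive_tool", "body": {
  "targets": [0,0,0,-7.8,0.9,0,0,0,0,0,-7.6,2,0,0,0,0,0,-7.3,2.9,0,0,0,0,0,-6.8,3.9,0,0,0,0,0,-6.3,4.7,0,0]
}}

```text
clock: 6.0
position: [0.6459, -0.2258, 0.2278]
ee_rot: [-0.011, -0.039, 0.999, -0.009]
contact_force: [-26.2, -23.7, 11.2]
width: 0.0222
```

```bash
cat >> h.py <<'E'
def ck(ax=.6141,ay=-.1739):
    s=get_state();d=s['position'][:2]-[ax,ay];print('t',round(s['clock'],2),np.linalg.norm(d).round(4),np.degrees(np.arctan2(d[1],d[0])).round(1),s['contact_force'].round(1),s['width'].round(4),np.round(R_tool()[:2,2],3),s['position'].round(4))
E
python3 -c "
from h import *
ck()"
```

```text
Traceback (most recent call last):
  File "h.py", line 47, in ck
    s=get_state();d=s['position'][:2]-[ax,ay];print('t',round(s['clock'],2),np.linalg.norm(d).round(4),np.degrees(np.arctan2(d[1],d[0])).round(1),s['contact_force'].round(1),s['width'].round(4),np.round(R_tool()[:2,2],3),s['position'].round(4))
                                                                                                                                                                              ^^^^^^^^^^^^^^^^
AttributeError: 'float' object has no attribute 'round'
```

Emit:
{"method": "drive_tool", "body": {
  "targets": [0,0,0,0,0,0,0,0,0,0,0,0,0,0]
}}

```text
clock: 6.25
position: [0.6524, -0.2215, 0.2279]
ee_rot: [-0.003, -0.04, 0.999, -0.005]
contact_force: [-8.3, -11.2, 6.9]
width: 0.0227
```

```bash
sed -i "s/s\['width'\].round(4)/round(float(s['width']),4)/" h.py
python3 -c "
from h import *
ck()
snap('wrist','w3');snap('top','t3')"
```

```text
t 6.25 0.0611 -51.1 [ -8.3 -11.2   6.9] 0.0227 [-0.006 -0.011] [ 0.6524 -0.2215  0.2279]
```

View pics/w3.png

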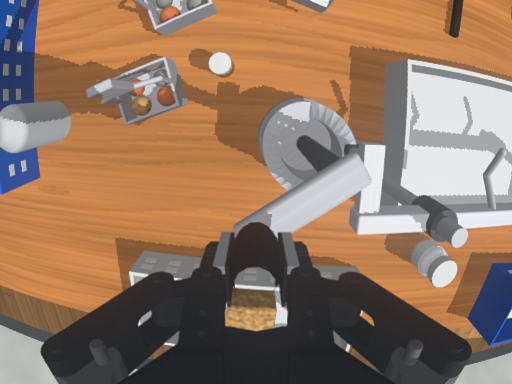

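Emit:
{"method": "drive_tool", "body": {
  "targets": [0,0,0,-2.8,2.8,0,0,0,0,0,-2.8,2.8,0,0,0,0,0,-2.4,3.1,0,0,0,0,0,-2.4,3.1,0,0,0,0,0,-2,3.4,0,0,0,0,0,-2,3.4,0,0,0,0,0,-1.5,3.6,0,0,0,0,0,-1.5,3.6,0,0,0,0,0,-1,3.8,0,0,0,0,0,-1,3.8,0,0,0,0,0,-0.5,3.9,0,0,0,0,0,-0.5,3.9,0,0]
}}

```text
clock: 7.85
position: [0.6752, -0.1762, 0.2279]
ee_rot: [0.003, -0.041, 0.999, -0.004]
contact_force: [2.4, -7.1, 3.4]
width: 0.023
```

```bash
python3 -c "
from h import *
ck()"
```

```text
t 7.85 0.0612 -2.2 [ 2.4 -7.1  3.4] 0.023 [ 0.006 -0.007] [ 0.6752 -0.1762  0.2279]
```

Emit:
{"method": "drive_tool", "body": {
  "targets": [0,0,0,0,4,0,0,0,0,0,0,3.9,0,0,0,0,0,0.5,3.9,0,0,0,0,0,0.5,3.9,0,0,0,0,0,1,3.8,0,0,0,0,0,1,3.8,0,0,0,0,0,0,0,0,0,0,0,0,0,0,0,0,0,0,0,0,0,0,0]
}}

```text
clock: 8.98
position: [0.6707, -0.1515, 0.228]
ee_rot: [0.003, -0.041, 0.999, -0.002]
contact_force: [4.0, -3.8, 4.6]
width: 0.023
```

Run:
```python
from h import *
ck()
snap('top','t4');snap('side','s4')
import cv2
im=cv2.imread('pics/t4.png')
cv2.imwrite('pics/c6.png',cv2.resize(im[140:260,110:270],None,fx=5,fy=5,interpolation=cv2.INTER_CUBIC))
im=cv2.imread('pics/s4.png')
cv2.imwrite('pics/c7.png',cv2.resize(im[140:300,180:340],None,fx=3.7,fy=3.7,interpolation=cv2.INTER_CUBIC))
```

```text
t 8.97 0.0609 21.6 [ 4.  -3.8  4.6] 0.023 [ 0.007 -0.004] [ 0.6707 -0.1515  0.228 ]
```

View pics/c6.png

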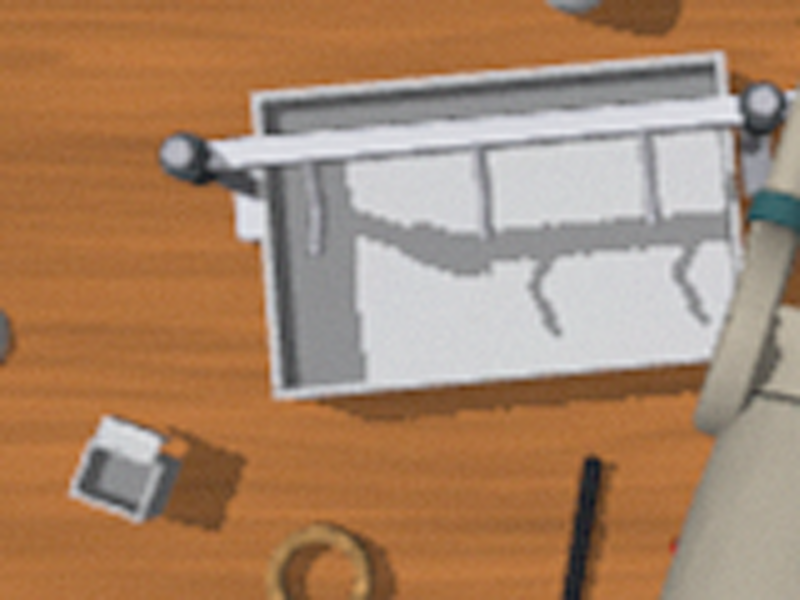

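View pics/c7.png

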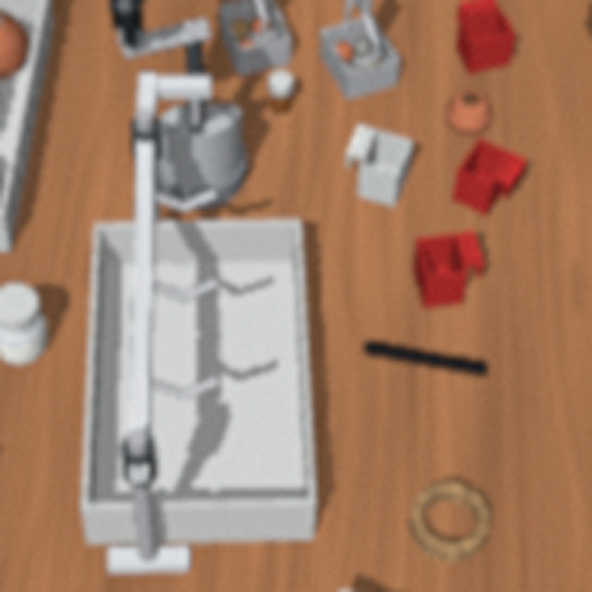

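Run:
```python
from h import *
from scipy.optimize import least_squares
C=np.array([.59175,.09516,.065]);ex=np.array([.99656,.08284,0]);ey=np.array([-.08284,.99656,0])
def tri(a,b):
    f=lambda p: np.r_[pj('top',p)-a,pj('side',p)-b]
    r=least_squares(f,[.5,0,.2]); return r.x,np.round(r.fun,1)
# c6 middle hook ; c7 y: which hook
for t in [(317,252),(487,237),(657,222)]:
  for s in [(217,285),(219,382)]:
    p,e=tri(cr(t,110,140),cr(s,180,140,3.7)); 
    if abs(e).max()<3: print(t,s,p,e,ex@(p-C),ey@(p-C))
# initial
for t,s in [((330,258),None),((491,245),(347,575)),((651,230),(322,462))]:
    if s: p,e=tri(cr(t,110,140),cr(s,180,110)); print('init',p,e,ex@(p-C),ey@(p-C))
# beam near top edge up, at middle; assuming z=.183
for t in [(300,163),(480,149),(640,135)]:
    p=bp('top',cr(t,110,140),.183);print('beam',p,ex@(p-C),ey@(p-C))
for t in [(330,172),(490,157),(640,144)]:
    p=bp('top',cr(t,110,140),.133);print('beam0',p,ex@(p-C),ey@(p-C))
for t in [(317,252),(487,237),(657,222)]:
    p=bp('top',cr(t,110,140),.179);print('tip',p,ex@(p-C),ey@(p-C))
```

```text
(317, 252) (217, 285) [0.56101424 0.17233277 0.28347334] [ 0.  -0.9  1.   0.1] -0.024237034435003812 0.07945344177615445
(317, 252) (219, 382) [0.56420465 0.19315328 0.17669312] [-0.   0.6 -0.6 -0.1] -0.019332827207945373 0.09993804208954528
(487, 237) (217, 285) [0.57328872 0.09326705 0.17482162] [-0.   0.5 -0.5 -0.1] -0.018554588192972257 -0.0003571103332306186
(487, 237) (219, 382) [0.57798188 0.10698879 0.0431645 ] [-0.   2.1 -2.1 -0.2] -0.012740862242846882 0.012928649356774522
(657, 222) (217, 285) [ 0.5885209  -0.00555839  0.03906551] [-0.   1.9 -2.  -0.2] -0.011561502579475911 -0.10010442214471939
init [0.55600357 0.0946828  0.13697068] [ 0.   5.5 -5.8 -0.5] -0.03566299468236034 0.0024856734553477403
init [ 0.5722864  -0.00301653  0.12933712] [-0.   3.2 -3.5 -0.3] -0.027529591978737118 -0.09622643684455646
beam [0.61804947 0.2024694  0.183     ] 0.03509851329547206 0.1047616055628554
beam [0.62611491 0.09676233 0.183     ] 0.03437942752278235 -0.0012499705961235156
beam [0.63423357 0.00247463 0.183     ] 0.034659368968101754 -0.09588587226528994
beam0 [0.61831386 0.19425239 0.133     ] 0.03468129832506366 0.09655095945500783
beam0 [0.62738354 0.09600254 0.133     ] 0.03558075613145188 -0.002112239116708871
beam0 [0.63525466 0.00358712 0.133     ] 0.035769106161115255 -0.09486179803831958
tip [0.56580626 0.19271959 0.179     ] -0.01777265399002227 0.09937316613680816
tip [0.57438723 0.09283446 0.179     ] -0.017495685535142094 -0.0008792040344872559
tip [ 0.58299889 -0.0074079   0.179     ] -0.01721772651321148 -0.10149012296050103
```

Emit:
{"method": "drive_tool", "body": {
  "targets": [0,0,0,0,0,0,0.7,0,0,0,0,0,0,0.7,0,0,0,0,0,0,0.7,0,0,0,0,0,-40,0.7,0,0,0,0,0,-40,0.7,0,0,0,25,-30,-10,1,0,0,0,40,-40,0,1,0,0,0,40,-40,0,1,0,0,0,0,0,0,1,0,0,0,0,0,0,1]
}}

```text
clock: 10.32
position: [0.5728, -0.2675, 0.3162]
ee_rot: [0.0, -0.041, 0.999, 0.001]
contact_force: [0.6, -0.4, 0.4]
width: 0.0851
```

Run:
```python
from h import *
ck()
s=get_state();np.save('s5.npy',s,allow_pickle=True)
im=snap('wrist','w5')
im=cv2.imread('pics/w5.png')
cv2.imwrite('pics/c8.png',cv2.resize(im[:300,100:500],None,fx=2,fy=2,interpolation=cv2.INTER_CUBIC))
```

```text
t 10.32 0.1023 -113.8 [ 0.6 -0.4  0.4] 0.0851 [0.    0.001] [ 0.5728 -0.2675  0.3162]
```

View pics/c8.png

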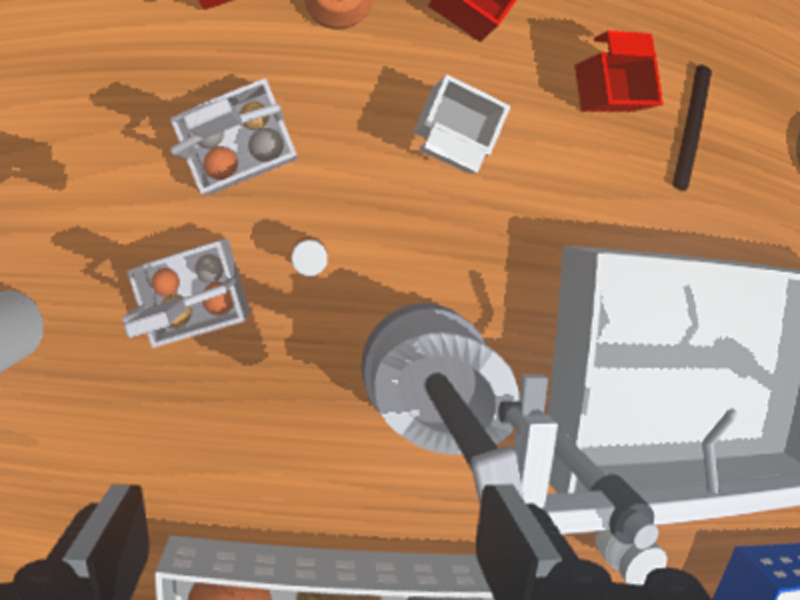

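Run:
```python
from h import *
go(.568,-.357,.316,21)
im=cv2.imread('pics/w5.png')
cv2.imwrite('pics/c9.png',cv2.resize(im[30:190,145:265],None,fx=3.7,fy=3.7,interpolation=cv2.INTER_CUBIC))
```

```text
clock 10.38 pos [ 0.5732 -0.267   0.3162] yaw 94.76 tilt [0.0003 0.0011] F [0.4 0.8 0.2] w 0.0853
now tool delta mm [ 12.7 -89.2   0.1]  wz deg 73.8  after turn [-82.1 -37.1   0.2]
```

View pics/c9.png

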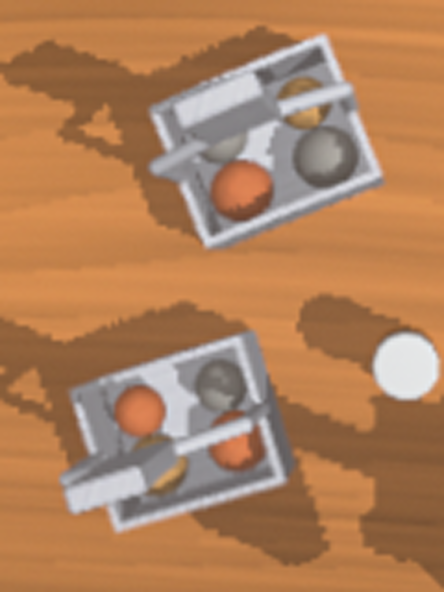

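Run:
```python
from h import *
s=np.load('s5.npy',allow_pickle=True).item()
f=lambda p,z: wbp(s,cr(p,145,30,3.7),z)
for nm,t,c in [('A',[(63,488),(140,468),(147,490),(72,514)],[(70,388),(245,335),(290,480),(118,528)]),('B',[(175,102),(256,70),(264,92),(182,125)],[(152,108),(327,38),(382,182),(208,245)])]:
    q=[f(p,.146) for p in t];m=np.mean(q,0);a=q[0]-q[1]+q[3]-q[2];print(nm,m,'ydir',np.degrees(np.arctan2(a[1],a[0])),np.linalg.norm(q[0]-q[1]))
    q=[f(p,.04) for p in c];m=np.mean(q,0);a=q[0]-q[1]+q[3]-q[2];b=q[3]-q[0]+q[2]-q[1];print(m,'ydir',np.degrees(np.arctan2(a[1],a[0])),'xdir',np.degrees(np.arctan2(b[1],b[0])),[np.round(np.linalg.norm(q[i]-q[(i+1)%4]),3) for i in range(4)])
```

```text
A [ 0.56826877 -0.35945994  0.146     ] ydir -70.85675744305253 0.02510765371515443
[ 0.56747664 -0.35874439  0.04      ] ydir -70.61319086414755 xdir 20.707800034332653 [np.float64(0.073), np.float64(0.059), np.float64(0.073), np.float64(0.059)]
B [ 0.45186515 -0.33177551  0.146     ] ydir -65.64049530708087 0.024632575757337925
[ 0.45307592 -0.33186404  0.04      ] ydir -65.79439546697083 xdir 25.350227589896022 [np.float64(0.071), np.float64(0.06), np.float64(0.07), np.float64(0.059)]
```

Emit:
{"method": "drive_tool", "body": {
  "targets": [0,0,10.6,0,0,0,1,0,0,10.6,0,0,0,1,0,0,10.6,0,0,0,1,0,0,10.6,0,0,0,1,0,0,10.6,0,0,0,1,0,0,10.6,0,0,0,1,0,0,10.6,0,0,0,0.6,0,0,0,-40,-18,0,0.6,0,0,0,-42,-18,0,0.6,0,0,0,0,0,0,0.6,0,0,0,0,0,0,0.6]
}}

```text
clock: 11.75
position: [0.5686, -0.3559, 0.3158]
ee_rot: [-0.001, 0.569, 0.822, 0.001]
contact_force: [0.1, 0.9, 0.3]
width: 0.0513
```

Run:
```python
from h import *
go(.568,-.359,.16,20)
s=get_state();snap('wrist','w6')
for z in (.146,.096): print(wproj(s,[.568,-.359,z]))
```

```text
clock 11.75 pos [ 0.5686 -0.3559  0.3158] yaw 20.60 tilt [-0.0003  0.0017] F [0.1 0.9 0.3] w 0.0513
now tool delta mm [ -3.   -1.7 155.8]  wz deg 0.6  after turn [ -3.   -1.6 155.8]
[253.98160753 174.89778276]
[254.19177902 165.27043761]
```

View pics/w6.png

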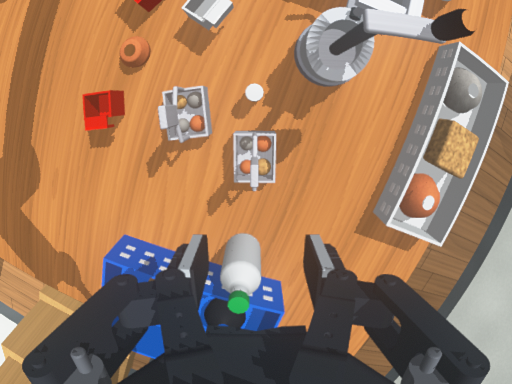

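Emit:
{"method": "drive_tool", "body": {
  "targets": [0,0,0.6,-3,-1.6,50,0.5,0,0,0,0,0,50,0.5,0,0,0,0,0,50,0.5,0,0,0,0,0,30,0.5,0,0,0,0,0,18,0.5,0,0,0,0,0,0,0.5,0,0,0,0,0,0,0,0,0,0,0,0,0,0,0,0,0,0,0,0,0,0,0,0,0,0,0,0],
  "grip_force": 50
}}

```text
clock: 13.05
position: [0.5685, -0.3614, 0.1203]
ee_rot: [0.002, 0.574, 0.819, 0.0]
contact_force: [1.2, 0.3, 6.3]
width: 0.0079
```

Run:
```python
from h import *
go(.568,-.359,.28,20)
```

```text
clock 13.05 pos [ 0.5685 -0.3614  0.1203] yaw 19.91 tilt [ 0.0036 -0.0021] F [1.2 0.3 6.3] w 0.0079
now tool delta mm [   1.9    0.7 -159.7]  wz deg -0.1  after turn [   1.9    0.7 -159.7]
```

Emit:
{"method": "drive_tool", "body": {
  "targets": [0,0,0,0,0,-20,0,0,0,0,0,0,-50,0,0,0,0,0,0,-50,0,0,0,7.6,0,0,-45,0,0,0,7.6,0,0,0,0,0,0,0,0,0,0,0]
}}

```text
clock: 13.8
position: [0.5668, -0.3605, 0.2831]
ee_rot: [-0.0, 0.677, 0.736, -0.0]
contact_force: [-0.2, 0.4, -2.5]
width: 0.008
```

Run:
```python
from h import *
go(.46,-.16,.285,4.75)
go(.46,.08,.285,4.75)
go(.53,.09,.285,4.75)
```

```text
clock 13.80 pos [ 0.5668 -0.3605  0.2831] yaw 4.79 tilt [-0.0007  0.0005] F [-0.2  0.4 -2.5] w 0.0080
now tool delta mm [208.7 -89.6  -1.7]  wz deg 0.0  after turn [208.7 -89.8  -1.7]
clock 13.80 pos [ 0.5668 -0.3605  0.2831] yaw 4.79 tilt [-0.0007  0.0005] F [-0.2  0.4 -2.5] w 0.0080
now tool delta mm [447.9 -69.6  -1.6]  wz deg 0.0  after turn [447.8 -69.9  -1.6]
clock 13.80 pos [ 0.5668 -0.3605  0.2831] yaw 4.79 tilt [-0.0007  0.0005] F [-0.2  0.4 -2.5] w 0.0080
now tool delta mm [452.    1.   -1.6]  wz deg 0.0  after turn [452.    0.7  -1.6]
```

Emit:
{"method": "drive_tool", "body": {
  "targets": [0,0,0,30,-22,0,0,0,0,0,45,-22,0,0,0,0,0,45,-22,0,0,0,0,0,45,-22,0,0,0,0,0,45,0,0,0,0,0,0,45,0,0,0,0,0,0,45,0,0,0,0,0,0,45,0,0,0,0,0,0,45,8,-20,0,0,0,0,40,8,0,0,0,0,0,22,3,0,0,0,0,0,0,0,0,0]
}}

```text
clock: 15.3
position: [0.4604, 0.0853, 0.3021]
ee_rot: [-0.001, 0.676, 0.737, -0.001]
contact_force: [-0.8, -0.2, -1.7]
width: 0.0083
```

Run:
```python
from h import *
go(.53,.09,.212,4.75)
snap('side','s7')
```

```text
clock 15.30 pos [0.4604 0.0853 0.3021] yaw 4.99 tilt [-0.0028  0.    ] F [-0.8 -0.2 -1.7] w 0.0083
now tool delta mm [-1.4 69.9 89.9]  wz deg 0.2  after turn [-1.1 70.  89.9]
```

View pics/s7.png

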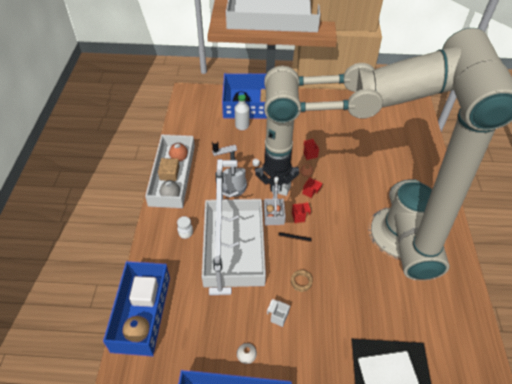

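Emit:
{"method": "drive_tool", "body": {
  "targets": [0,0,0.2,-1,20,25,0,0,0,0,0,20,35,0,0,0,0,0,20,30,0,0,0,0,0,10,0,0,0,0,0,0,0,0,0,0,0,0,0,0,0,0]
}}

```text
clock: 16.1
position: [0.5313, 0.0884, 0.2147]
ee_rot: [0.001, 0.679, 0.734, 0.001]
contact_force: [-0.1, -0.0, -1.7]
width: 0.0085
```

Run:
```python
from h import *
go(.5997,.0958,.212,4.75)
s=get_state();snap('wrist','w8')
print(wproj(s,[.5742,.0937,.179]),wproj(s,[.5997,.0958,.165]))
```

```text
clock 16.10 pos [0.5313 0.0884 0.2147] yaw 4.51 tilt [ 0.0018 -0.    ] F [-0.1 -0.  -1.7] w 0.0085
now tool delta mm [ 2.  68.8  2.9]  wz deg -0.2  after turn [ 1.7 68.8  2.9]
[320.52634005 217.24654104] [350.84288117 209.24646138]
```

View pics/w8.png

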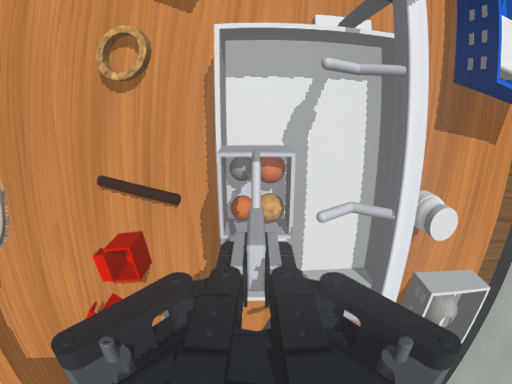

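Emit:
{"method": "drive_tool", "body": {
  "targets": [0,0,-0.2,1.8,15,0,0,0,0,0,0,18,0,0,0,0,0,0,18,0,0,0,0,0,0,18,0,0,0,0,0,0,0,0,0,0,0,0,0,0,0,0]
}}

```text
clock: 16.9
position: [0.5994, 0.0963, 0.2133]
ee_rot: [-0.0, 0.677, 0.736, -0.0]
contact_force: [0.3, -0.6, -1.8]
width: 0.0085
```

Run:
```python
from h import *
go(.5997,.0958,.190,4.75)
```

```text
clock 16.90 pos [0.5994 0.0963 0.2133] yaw 4.73 tilt [-0.0008  0.    ] F [ 0.3 -0.6 -1.8] w 0.0085
now tool delta mm [-0.5  0.3 23.3]  wz deg -0.0  after turn [-0.5  0.3 23.3]
```

Emit:
{"method": "drive_tool", "body": {
  "targets": [0,0,0,0,0,8,0,0,0,0,0,0,8,0,0,0,0,0,0,6,0,0,0,0,0,0,0,0,0,0,0,0,0,0,0]
}}

```text
clock: 17.52
position: [0.6006, 0.0957, 0.1915]
ee_rot: [0.001, 0.677, 0.736, 0.0]
contact_force: [2.2, -2.2, -1.0]
width: 0.0075
```

Run:
```python
from h import *
go(.5997,.0958,.190,4.75)
snap('wrist','w9')
```

```text
clock 17.52 pos [0.6006 0.0957 0.1915] yaw 4.71 tilt [ 0.0019 -0.0007] F [ 2.2 -2.2 -1. ] w 0.0075
now tool delta mm [ 0.2 -0.9  1.5]  wz deg -0.0  after turn [ 0.2 -0.9  1.5]
```

View pics/w9.png

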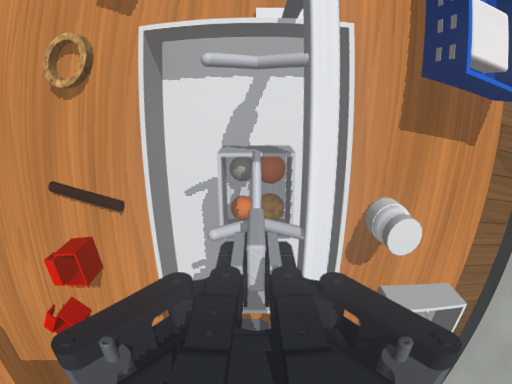

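Emit:
{"method": "drive_tool", "body": {
  "targets": [0,0,0,0,0,2,0,0,0,0,0,0,0,0,0,0,0,0,0,0,0.3,0,0,0,0,0,0,0.3,0,0,0,0,0,0,0.3]
}}

```text
clock: 18.2
position: [0.5992, 0.0965, 0.1889]
ee_rot: [-0.001, 0.677, 0.736, -0.0]
contact_force: [-0.7, -0.4, 0.3]
width: 0.0256
```

Emit:
{"method": "drive_tool", "body": {
  "targets": [0,0,0,0,0,-10,0.3,0,0,0,0,0,-30,0.3,0,0,0,0,0,-50,0.3,0,0,0,0,0,0,0.6]
}}

```text
clock: 18.7
position: [0.6022, 0.0964, 0.2847]
ee_rot: [0.003, 0.677, 0.736, 0.004]
contact_force: [0.7, 0.4, 0.5]
width: 0.0427
```

Run:
```python
from h import *
go(.452,-.332,.29,24.5)
s=get_state();snap('wrist','w10');snap('top','t10')
print(wproj(s,np.array([.5997,.0958,.165+.051])))
```

```text
clock 18.70 pos [0.6022 0.0964 0.2847] yaw 4.72 tilt [0.0101 0.0007] F [0.7 0.4 0.5] w 0.0427
now tool delta mm [-414.6 -184.9   -7.1]  wz deg -19.8  after turn [-327.5 -314.3   -8.4]
[250.92734152 204.03053199]
```

View pics/w10.png

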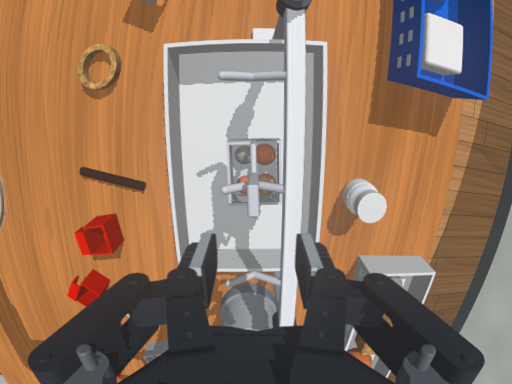

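View pics/t10.png

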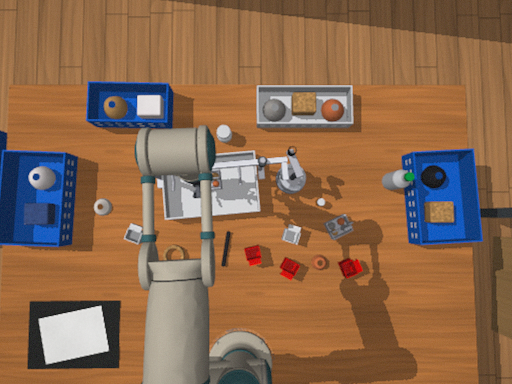

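Emit:
{"method": "drive_tool", "body": {
  "targets": [0,0,0,-30,-23,0,0.6,0,0,0,-50,-23,0,0.6,0,0,0,-50,-23,0,0.6,0,0,0,-50,-23,0,0.6,0,0,0,-50,-23,0,0.6,0,0,0,-50,-23,0,0.6,0,0,0,-50,-23,0,0.6,0,0,0,-50,-20,0,0.6,0,0,-10,-30,-4,0,0.6,0,0,-9.8,0,0,0,0.6,0,0,0,0,0,0,0.6]
}}

```text
clock: 20.18
position: [0.4484, -0.3275, 0.2777]
ee_rot: [-0.002, 0.542, 0.84, 0.0]
contact_force: [-0.2, 0.3, -0.1]
width: 0.051
```

Run:
```python
from h import *
go(.452,-.332,.118,24.5)
s=get_state();np.save('s11.npy',s,allow_pickle=True);snap('wrist','w11')
print(wproj(s,np.array([.452,-.332,.146])))
im=cv2.imread('pics/w11.png');cv2.imwrite('pics/c11.png',cv2.resize(im[90:250,180:340],None,fx=3.7,fy=3.7,interpolation=cv2.INTER_CUBIC))
```

```text
clock 20.18 pos [ 0.4484 -0.3275  0.2777] yaw 24.35 tilt [-0.0023  0.0025] F [-0.2  0.3 -0.1] w 0.0510
now tool delta mm [ -6.1   1.6 159.7]  wz deg -0.2  after turn [ -6.1   1.6 159.7]
[257.16729546 187.45492754]
```

View pics/w11.png

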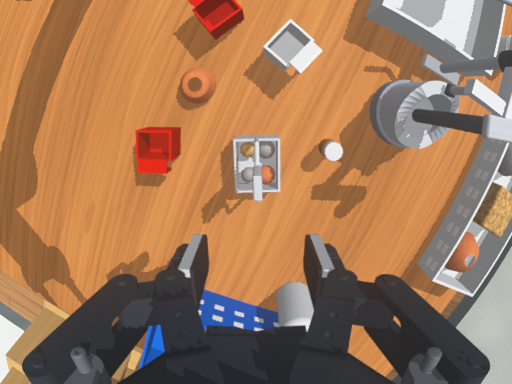

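View pics/c11.png

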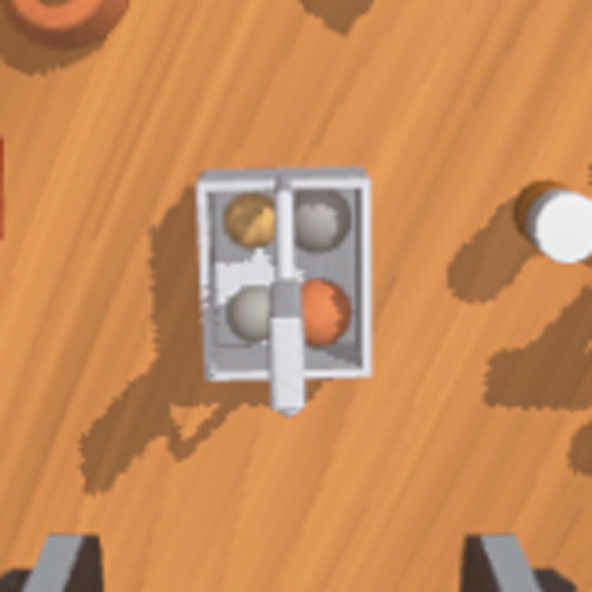

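Emit:
{"method": "drive_tool", "body": {
  "targets": [0,0,0,-6,1.8,40,0.5,0,0,0,0,0,50,0.5,0,0,0,0,0,45,0.5,0,0,0,0,0,25,0.5,0,0,0,0,0,0,0.5,0,0,0,0,0,0,0,0,0,0,0,0,0,0,0,0,0,0,0,0,0,0,0,0,0,0,0,0,0,0,0,0,0,0,0]
}}

```text
clock: 21.48
position: [0.4538, -0.333, 0.1207]
ee_rot: [0.001, 0.541, 0.841, -0.0]
contact_force: [-1.5, 0.7, 5.9]
width: 0.008
```

Emit:
{"method": "drive_tool", "body": {
  "targets": [0,0,0,0,0,-15,0,0,0,0,0,0,-40,0,0,0,0,0,0,-50,0,0,0,9.9,0,0,-45,0,0,0,9.9,0,0,0,0,0,0,0,0,0,0,0]
}}

```text
clock: 22.22
position: [0.4532, -0.3322, 0.27]
ee_rot: [0.0, 0.677, 0.736, 0.0]
contact_force: [-0.6, 0.1, -1.8]
width: 0.0083
```

Run:
```python
from h import *
C=np.array([.59175,.09516,0]);ex=np.array([.99656,.08284,0]);ey=np.array([-.08284,.99656,0])
H=C+.008*ex+.1*ey; print(H); A=H-.07*ex
go(A[0],A[1],.212,4.75)
B=H-.14*ex
go(B[0],B[1],.27,4.75)
```

```text
[0.59143848 0.19547872 0.        ]
clock 22.23 pos [ 0.4532 -0.3322  0.27  ] yaw 4.83 tilt [ 0.0006 -0.0004] F [-0.6  0.1 -1.8] w 0.0083
now tool delta mm [514.3 112.1  57.9]  wz deg 0.1  after turn [514.5 111.4  57.9]
clock 22.23 pos [ 0.4532 -0.3322  0.27  ] yaw 4.83 tilt [ 0.0006 -0.0004] F [-0.6  0.1 -1.8] w 0.0083
now tool delta mm [ 5.144e+02  4.220e+01 -1.000e-01]  wz deg 0.1  after turn [ 5.145e+02  4.150e+01 -1.000e-01]
```

Emit:
{"method": "drive_tool", "body": {
  "targets": [0,0,0,30,0,0,0,0,0,0,48,0,0,0,0,0,0,48,2,0,0,0,0,0,48,4,0,0,0,0,0,48,4,0,0,0,0,0,48,4,0,0,0,0,0,48,4,0,0,0,0,0,48,4,0,0,0,0,0,48,5,0,0,0,0,0,48,7,0,0,0,0,0,32,8,0,0,0,0,0,20,0,0,0]
}}

```text
clock: 23.72
position: [0.4524, 0.185, 0.2684]
ee_rot: [-0.001, 0.676, 0.737, -0.001]
contact_force: [0.2, 0.1, -1.5]
width: 0.0082
```

Run:
```python
from h import *
C=np.array([.59175,.09516,0]);ex=np.array([.99656,.08284,0]);ey=np.array([-.08284,.99656,0])
H=C+.008*ex+.1*ey; print(H); A=H-.07*ex
go(A[0],A[1],.214,4.75)
```

```text
[0.59143848 0.19547872 0.        ]
clock 23.73 pos [0.4524 0.185  0.2684] yaw 5.00 tilt [-0.002 -0.   ] F [ 0.2  0.1 -1.5] w 0.0082
now tool delta mm [-1.4 69.5 54.2]  wz deg 0.3  after turn [-1.1 69.5 54.2]
```

Emit:
{"method": "drive_tool", "body": {
  "targets": [0,0,0.2,-1,15,15,0,0,0,0,0,20,20,0,0,0,0,0,20,19,0,0,0,0,0,14,0,0,0,0,0,0,0,0,0,0,0,0,0,0,0,0]
}}

```text
clock: 24.48
position: [0.5216, 0.1875, 0.2159]
ee_rot: [0.0, 0.679, 0.734, 0.0]
contact_force: [0.0, 0.4, -2.0]
width: 0.0075
```

Run:
```python
from h import *
H=[.5914,.1955,.165]
go(H[0],H[1],.214,4.75)
s=get_state();snap('wrist','w12')
print(wproj(s,[.5656,.1933,.179]),wproj(s,H))
```

```text
clock 24.48 pos [0.5216 0.1875 0.2159] yaw 4.52 tilt [0.0001 0.0001] F [ 0.   0.4 -2. ] w 0.0075
now tool delta mm [ 2.4 70.2  1.9]  wz deg -0.2  after turn [ 2.2 70.2  1.9]
[322.0252426  216.17243321] [352.49389798 208.21946287]
```

View pics/w12.png

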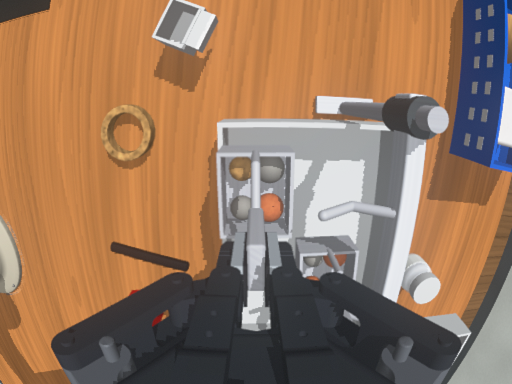

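Emit:
{"method": "drive_tool", "body": {
  "targets": [0,0,-0.2,2.2,15,0,0,0,0,0,0,18,0,0,0,0,0,0,19,0,0,0,0,0,0,18,0,0,0,0,0,0,0,0,0,0,0,0,0,0,0,0,0,0,0,0,0,8,0,0,0,0,0,0,8,0,0,0,0,0,0,8,0,0,0,0,0,0,0,0,0,0,0,0,0,0,0]
}}

```text
clock: 25.9
position: [0.5925, 0.1952, 0.1915]
ee_rot: [0.001, 0.677, 0.736, 0.001]
contact_force: [2.7, -2.3, -1.6]
width: 0.0078
```

Run:
```python
from h import *
H=[.5914,.1955,.165]
go(H[0],H[1],.190,4.75)
s=get_state();snap('wrist','w13')
```

```text
clock 25.90 pos [0.5925 0.1952 0.1915] yaw 4.71 tilt [ 0.0026 -0.0008] F [ 2.7 -2.3 -1.6] w 0.0078
now tool delta mm [ 0.4 -1.   1.5]  wz deg -0.0  after turn [ 0.4 -1.   1.5]
```

View pics/w13.png

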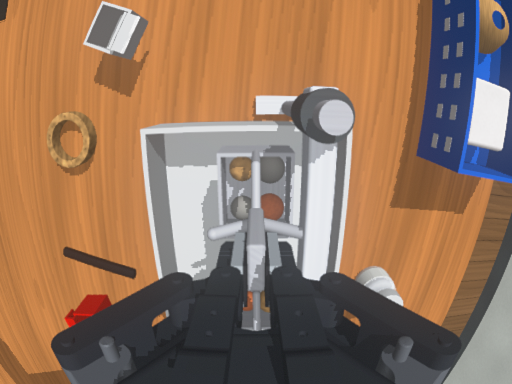

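Emit:
{"method": "drive_tool", "body": {
  "targets": [0,0,0,0,0,2,0,0,0,0,0,0,0,0,0,0,0,0,0,0,0.3,0,0,0,0,0,0,0.3,0,0,0,0,0,0,0.3,0,0,0,0,0,-10,0.3,0,0,0,0,0,-30,0.3,0,0,0,0,0,-55,0.3,0,0,0,0,0,0,0.6,0,0,0,0,0,0,0.6]
}}

```text
clock: 27.2
position: [0.5912, 0.1958, 0.2847]
ee_rot: [0.0, 0.677, 0.736, 0.0]
contact_force: [-0.7, 0.4, -0.4]
width: 0.0512
```

Run:
```python
from h import *
s=get_state();snap('wrist','w14')
go(.6707,-.1515,.31,4.75)
for H in ([.5914,.1955],[.5997,.0958]): print(wproj(s,np.array(H+[.165+.051])))
```

```text
clock 27.25 pos [0.5907 0.1956 0.2837] yaw 4.72 tilt [-0.0014 -0.0001] F [-0.2  0.2 -1.5] w 0.0511
now tool delta mm [-352.5   51.1  -26.4]  wz deg -0.0  after turn [-352.6   50.9  -26.4]
[255.47885707 203.93616788]
[255.59982406 307.92668327]
```

View pics/w14.png

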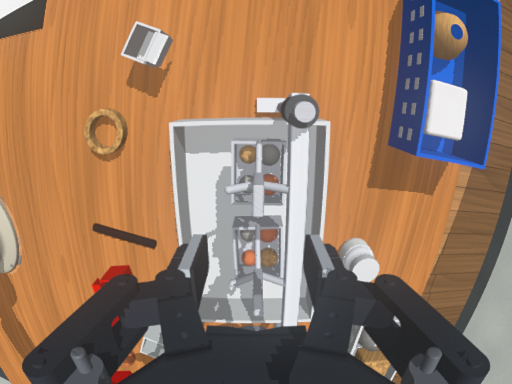

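Emit:
{"method": "drive_tool", "body": {
  "targets": [0,0,0,0,0,-26,0.8,0,0,0,-30,0,0,0.8,0,0,0,-45,8,0,0.8,0,0,0,-45,8,0,0.8,0,0,0,-45,8,0,0.8,0,0,0,-45,8,0,0.8,0,0,0,-45,8,0,0.8,0,0,0,-45,8,0,0.8,0,0,0,-45,3,0,0.8,0,0,0,-7.5,0,0,0.8,0,0,0,0,0,0,0.8]
}}

```text
clock: 28.62
position: [0.6707, -0.1514, 0.3088]
ee_rot: [-0.002, 0.678, 0.735, -0.0]
contact_force: [-0.7, 0.2, -0.3]
width: 0.0684
```

Run:
```python
from h import *
go(.6705,-.1515,.2275,4.75)
s=get_state();snap('wrist','w15')
for z in (.2635,.2165):print(wproj(s,np.array([.6705,-.1515,z])))
im=cv2.imread('pics/w15.png');cv2.imwrite('pics/c15.png',cv2.resize(im[100:300,160:360],None,fx=3,fy=3,interpolation=cv2.INTER_CUBIC))
```

```text
clock 28.62 pos [ 0.6707 -0.1514  0.3088] yaw 4.67 tilt [-0.0026  0.0017] F [-0.7  0.2 -0.3] w 0.0684
now tool delta mm [-0.2  0.  81.3]  wz deg -0.1  after turn [-0.2  0.  81.3]
[255.09553161 215.26676693]
[255.34919632 194.37032365]
```

View pics/c15.png

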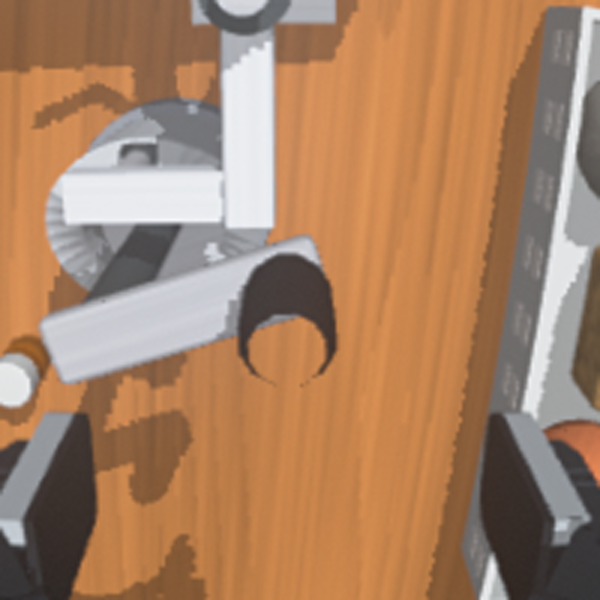

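Emit:
{"method": "drive_tool", "body": {
  "targets": [0,0,0,0,0,30,0.8,0,0,0,0,0,30,0.8,0,0,0,0,0,21,0.8,0,0,0,0,0,0,0.8,0,0,0,0,0,0,0,0,0,0,0,0,0,0,0,0,0,0,0,0,0,0,0,0,0,0,0,0,0,0,0,0,0,0,0],
  "grip_force": 40
}}

```text
clock: 29.8
position: [0.6703, -0.1513, 0.231]
ee_rot: [-0.0, 0.677, 0.736, -0.0]
contact_force: [-3.7, 1.3, 6.1]
width: 0.023
```

Run:
```python
from h import *
ck()
arc(.6141,-.1742,21.6,-160,48)
```

```text
t 29.8 0.0606 21.9 [-3.7  1.3  6.1] 0.023 [-0. -0.] [ 0.6703 -0.1513  0.231 ]
[-4.6  0.5]
[-3.9  0.8]
[-3.9  0.5]
[-3.9  0.3]
[-4. -0.]
[-4.  -0.3]
[-3.9 -0.5]
[-3.9 -0.8]
[-3.8 -1.1]
[-3.7 -1.3]
[-3.7 -1.5]
[-3.5 -1.8]
[-3.4 -2. ]
[-3.3 -2.2]
[-3.1 -2.4]
[-3.  -2.7]
[-2.8 -2.8]
[-2.5 -3. ]
[-2.4 -3.2]
[-2.2 -3.3]
[-1.9 -3.4]
[-1.7 -3.6]
[-1.5 -3.7]
[-1.2 -3.8]
[-1.  -3.8]
[-0.7 -3.9]
[-0.5 -3.9]
[-0.2 -4. ]
[ 0.1 -4. ]
[ 0.3 -3.9]
[ 0.6 -3.9]
[ 0.8 -3.9]
[ 1.1 -3.8]
[ 1.4 -3.7]
[ 1.6 -3.6]
[ 1.8 -3.6]
[ 2.  -3.4]
[ 2.3 -3.2]
[ 2.5 -3.1]
[ 2.7 -2.9]
[ 2.8 -2.7]
[ 3.1 -2.6]
[ 3.2 -2.3]
[ 3.3 -2.1]
[ 3.5 -1.9]
[ 3.6 -1.7]
[ 3.7 -1.4]
[ 3.8 -1.2]
```

Emit:
{"method": "drive_tool", "body": {
  "targets": [0,0,0,-4.4,0.5,0,0,0,0,0,-3.9,0.8,0,0,0,0,0,-3.9,0.5,0,0,0,0,0,-3.9,0.3,0,0,0,0,0,-4,0,0,0,0,0,0,-4,-0.3,0,0,0,0,0,-3.9,-0.5,0,0,0,0,0,-3.9,-0.8,0,0,0,0,0,-3.8,-1.1,0,0,0,0,0,-3.7,-1.3,0,0,0,0,0,-3.7,-1.5,0,0,0,0,0,-3.5,-1.8,0,0]
}}

```text
clock: 31.3
position: [0.6713, -0.1945, 0.231]
ee_rot: [-0.001, 0.677, 0.736, 0.004]
contact_force: [1.4, 8.0, 4.9]
width: 0.023
```

Emit:
{"method": "drive_tool", "body": {
  "targets": [0,0,0,-3.4,-2,0,0,0,0,0,-3.3,-2.2,0,0,0,0,0,-3.1,-2.4,0,0,0,0,0,-3,-2.7,0,0,0,0,0,-2.8,-2.8,0,0,0,0,0,-2.5,-3,0,0,0,0,0,-2.4,-3.2,0,0,0,0,0,-2.2,-3.3,0,0,0,0,0,-1.9,-3.4,0,0,0,0,0,-1.7,-3.6,0,0,0,0,0,-1.5,-3.7,0,0,0,0,0,-1.2,-3.8,0,0]
}}

```text
clock: 32.8
position: [0.6381, -0.2296, 0.231]
ee_rot: [0.002, 0.677, 0.736, 0.002]
contact_force: [1.5, 2.9, 6.6]
width: 0.023
```

```bash
python3 -c "
from h import *
ck()"
```

```text
t 32.8 0.0606 -66.7 [1.5 2.9 6.6] 0.023 [0.006 0.   ] [ 0.6381 -0.2296  0.231 ]
```

Emit:
{"method": "drive_tool", "body": {
  "targets": [0,0,0,-1,-3.8,0,0,0,0,0,-0.7,-3.9,0,0,0,0,0,-0.5,-3.9,0,0,0,0,0,-0.2,-4,0,0,0,0,0,0.1,-4,0,0,0,0,0,0.3,-3.9,0,0,0,0,0,0.6,-3.9,0,0,0,0,0,0.8,-3.9,0,0,0,0,0,1.1,-3.8,0,0,0,0,0,1.4,-3.7,0,0,0,0,0,1.6,-3.6,0,0,0,0,0,1.8,-3.6,0,0]
}}

```text
clock: 34.3
position: [0.5923, -0.23, 0.231]
ee_rot: [0.004, 0.677, 0.736, 0.001]
contact_force: [5.6, 0.5, 5.0]
width: 0.023
```

Emit:
{"method": "drive_tool", "body": {
  "targets": [0,0,0,2,-3.4,0,0,0,0,0,2.3,-3.2,0,0,0,0,0,2.5,-3.1,0,0,0,0,0,2.7,-2.9,0,0,0,0,0,2.8,-2.7,0,0,0,0,0,3.1,-2.6,0,0,0,0,0,3.2,-2.3,0,0,0,0,0,3.3,-2.1,0,0,0,0,0,3.5,-1.9,0,0,0,0,0,3.6,-1.7,0,0,0,0,0,3.7,-1.4,0,0,0,0,0,3.8,-1.2,0,0]
}}

```text
clock: 35.8
position: [0.5603, -0.1995, 0.231]
ee_rot: [0.005, 0.678, 0.735, -0.002]
contact_force: [2.8, -7.9, 5.1]
width: 0.0229
```

Emit:
{"method": "drive_tool", "body": {
  "targets": [0,0,0,0,0,0,0,0,0,0,0,0,0,0,0,0,0,0,0,0,0.7,0,0,0,0,0,0,0.7,0,0,0,0,0,0,0.7,0,0,0,0,0,-30,0.7,0,0,0,0,0,-40,0.7,0,0,0,0,0,0,0.7]
}}

```text
clock: 36.8
position: [0.5599, -0.1952, 0.3025]
ee_rot: [0.003, 0.677, 0.736, 0.001]
contact_force: [0.3, -0.8, -0.0]
width: 0.0599
```

```bash
python3 -c "
from h import *
ck()
go(.4215,-.1694,.2,71)
go(.4215,-.1694,.2,251)
s=get_state();snap('wrist','w16');snap('top','t16');snap('side','s16')
im=cv2.imread('pics/t16.png')
cv2.imwrite('pics/c16.png',cv2.resize(im[140:260,110:270],None,fx=5,fy=5,interpolation=cv2.INTER_CUBIC))
im=cv2.imread('pics/s16.png')
cv2.imwrite('pics/c17.png',cv2.resize(im[140:300,180:340],None,fx=3.7,fy=3.7,interpolation=cv2.INTER_CUBIC))
"
```

```text
t 36.8 0.0582 -158.5 [ 0.3 -0.8 -0. ] 0.0599 [ 0.006 -0.003] [ 0.5599 -0.1952  0.3025]
clock 36.80 pos [ 0.5599 -0.1952  0.3025] yaw 4.73 tilt [ 0.0058 -0.0028] F [ 0.3 -0.8 -0. ] w 0.0599
now tool delta mm [  37.4 -136.4  101.6]  wz deg -66.3  after turn [139.6 -21.3 101.9]
clock 36.80 pos [ 0.5599 -0.1952  0.3025] yaw 4.73 tilt [ 0.0058 -0.0028] F [ 0.3 -0.8 -0. ] w 0.0599
now tool delta mm [  37.4 -136.4  101.6]  wz deg 113.7  after turn [-139.    20.1  103.1]
```

View pics/w16.png

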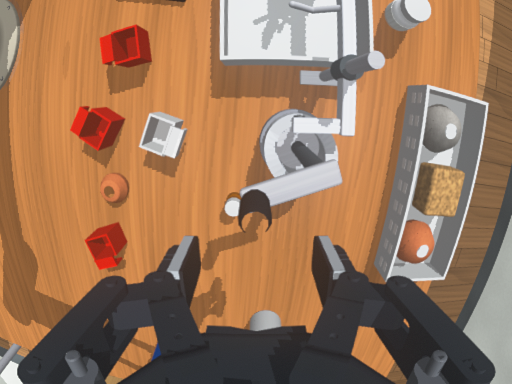

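View pics/c16.png

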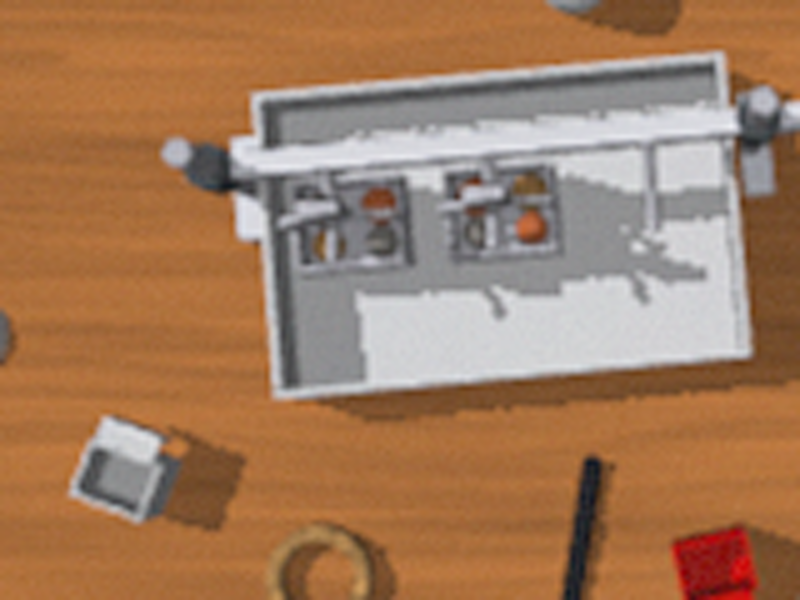

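View pics/c17.png

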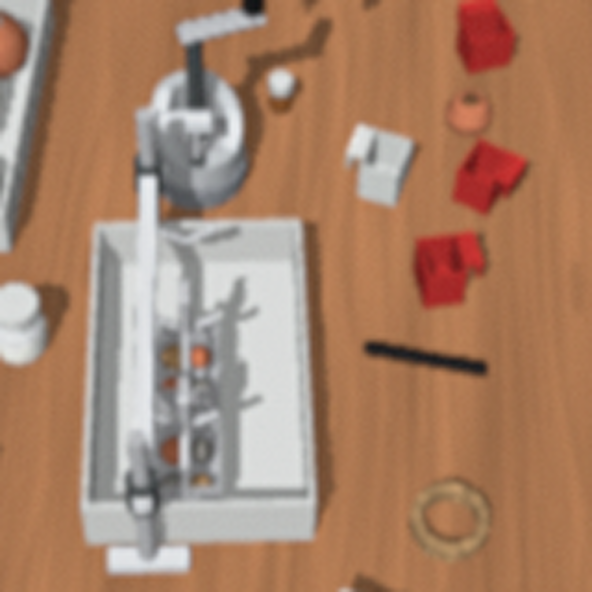

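Emit:
{"method": "drive_tool", "body": {
  "targets": [0,0,-9.5,0,0,0,0.8,0,0,-9.5,0,0,0,0.9,0,0,-9.5,0,0,0,1,0,0,-9.5,0,0,0,1,0,0,-9.5,0,0,0,1,0,0,-9.5,0,0,0,1,0,0,-9.3,0,0,0,1,0,0,0,45,-7,10,1,0,0,0,45,-7,20,1,0,0,0,45,-7,20,1,0,0,0,0,0,0,1]
}}

```text
clock: 38.33
position: [0.4181, -0.1677, 0.2457]
ee_rot: [-0.005, 0.165, 0.986, 0.002]
contact_force: [-0.1, -0.1, 0.5]
width: 0.0856
```

```bash
python3 -c "
from h import *
go(.4215,-.1694,.02,71)
s=get_state();np.save('s18.npy',s,allow_pickle=True);snap('wrist','w18')
print(wproj(s,[.4215,-.1694,.05]))
im=cv2.imread('pics/w18.png')
cv2.imwrite('pics/c18.png',cv2.resize(im[120:270,180:330],None,fx=4,fy=4,interpolation=cv2.INTER_CUBIC))
"
```

```text
clock 38.33 pos [ 0.4181 -0.1677  0.2457] yaw 70.96 tilt [-0.0092  0.0052] F [-0.1 -0.1  0.5] w 0.0856
now tool delta mm [ -6.1  -0.9 225.6]  wz deg -0.0  after turn [ -6.1  -0.9 225.6]
[255.17349881 171.89925408]
```

View pics/w18.png

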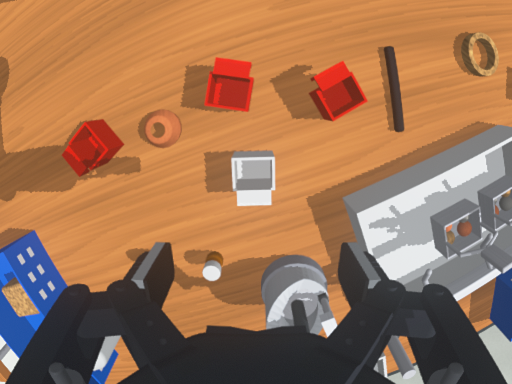

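View pics/c18.png

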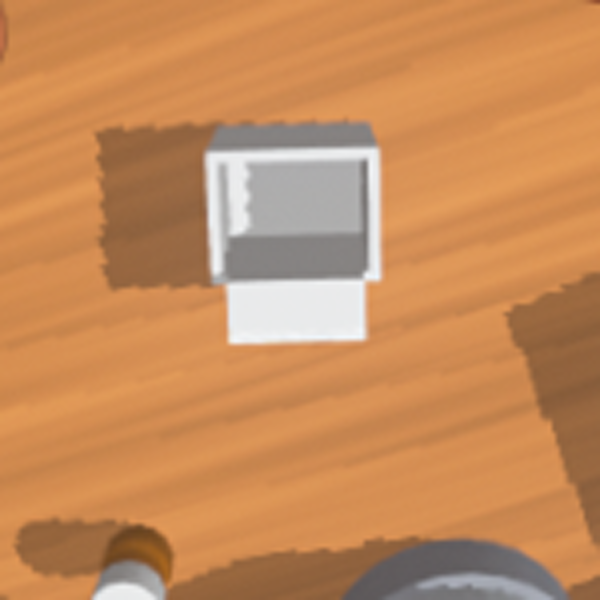

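```bash
python3 -c "
from h import *
s=np.load('s18.npy',allow_pickle=True).item()
q=[wbp(s,cr(p,180,120,4),.05) for p in [(205,152),(380,148),(381,279),(210,283)]]
m=np.mean(q,0);print(m,[np.round(np.linalg.norm(q[i]-q[(i+1)%4]),4) for i in range(4)])
a=q[1]-q[0]+q[2]-q[3];print('ydir',np.degrees(np.arctan2(a[1],a[0])));b=q[3]-q[0]+q[2]-q[1];print('xdir',np.degrees(np.arctan2(b[1],b[0])))
go(m[0],m[1],.018,71)
"
```

```text
[ 0.42273267 -0.17238724  0.05      ] [np.float64(0.0507), np.float64(0.0395), np.float64(0.051), np.float64(0.0396)]
ydir 72.27007660166362
xdir -17.88729906731111
clock 38.38 pos [ 0.4215 -0.1693  0.2474] yaw 70.98 tilt [-0.0038  0.0024] F [ 1.1 -0.   1. ] w 0.0855
now tool delta mm [ -3.2  -2.7 229.3]  wz deg -0.0  after turn [ -3.2  -2.7 229.3]
```

Emit:
{"method": "drive_tool", "body": {
  "targets": [0,0,-1,-3.2,-2.5,40,1,0,0,0,0,0,60,1,0,0,0,0,0,60,1,0,0,0,0,0,45,1,0,0,0,0,0,22,1,0,0,0,0,0,0,1,0,0,0,0,0,0,0,0,0,0,0,0,0,0,0,0,0,0,0,0,0,0,0,0,0,0,0,0],
  "grip_force": 25
}}

```text
clock: 39.62
position: [0.4276, -0.1746, 0.0235]
ee_rot: [0.002, 0.156, 0.988, -0.001]
contact_force: [1.1, -0.1, 5.9]
width: 0.0497
```

```bash
python3 -c "
from h import *
go(.4215,-.1694,.12,94.75)
"
```

```text
clock 39.62 pos [ 0.4276 -0.1746  0.0235] yaw 72.01 tilt [ 0.0032 -0.0016] F [ 1.1 -0.1  5.9] w 0.0497
now tool delta mm [  7.    3.  -96.5]  wz deg -22.7  after turn [  5.3   5.6 -96.5]
```

Emit:
{"method": "drive_tool", "body": {
  "targets": [0,0,0,0,0,-15,0,0,0,0,0,0,-40,0,0,0,-7.6,0,0,-42,0,0,0,-7.6,0,0,0,0,0,0,-7.5,0,0,0,0,0,0,0,0,0,0,0]
}}

```text
clock: 40.38
position: [0.4258, -0.1737, 0.1194]
ee_rot: [-0.0, -0.04, 0.999, 0.0]
contact_force: [-0.4, 0.2, -1.1]
width: 0.0495
```

```bash
python3 -c "
from h import *
go(.4594,.0240,.12,94.75)
s=get_state();np.save('s19.npy',s,allow_pickle=True);snap('wrist','w19')
im=cv2.imread('pics/w19.png')
cv2.imwrite('pics/c19.png',cv2.resize(im[150:300,180:330],None,fx=4,fy=4,interpolation=cv2.INTER_CUBIC))
"
```

```text
clock 40.38 pos [ 0.4258 -0.1737  0.1194] yaw 94.63 tilt [-0.0001  0.0001] F [-0.4  0.2 -1.1] w 0.0495
now tool delta mm [-49.4 194.4  -0.6]  wz deg -0.1  after turn [-49.8 194.3  -0.6]
```

View pics/c19.png

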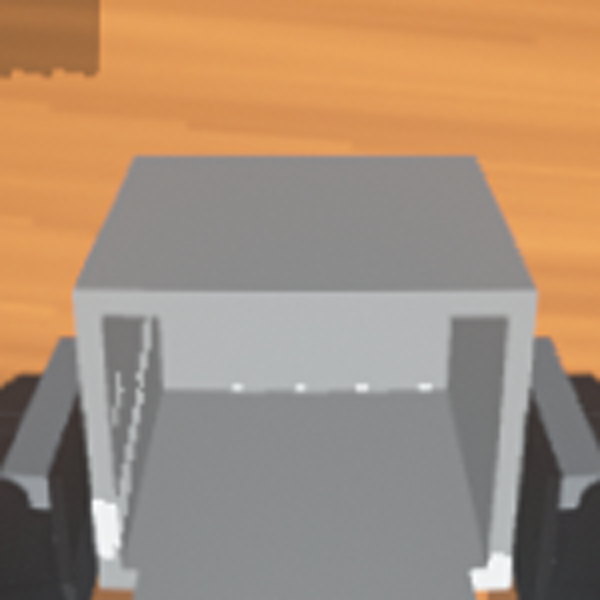

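```bash
python3 -c "
from h import *
s=np.load('s19.npy',allow_pickle=True).item()
ex=np.array([.99656,.08284,0])
for p,z in [((306,290),.1459),((306,157),.0959)]:
    q=wbp(s,cr(p,180,150,4),z);print(q,ex@(q-s['position']))
for xo in (-.0,.003,.006):
  for dx,dz in [(-.02,.0265),(.018,.0265),(.02,.0335),(.036,.0335)]:
    P=s['position']+ex*(dx-xo)+[0,0,dz]; print(xo,dx,wproj(s,P))
im=cv2.imread('pics/w19.png')
cv2.imwrite('pics/c20.png',cv2.resize(im[200:384,180:330],None,fx=3.2,fy=3.2,interpolation=cv2.INTER_CUBIC))
"
```

```text
[ 0.40045278 -0.17613076  0.1459    ] -0.02550311122887763
[ 0.40067881 -0.17601941  0.0959    ] -0.025268626825615852
-0.0 -0.02 [256.77711206 233.79438149]
-0.0 0.018 [256.82087584 302.76740172]
-0.0 0.02 [256.87548355 314.91827392]
-0.0 0.036 [256.87617971 337.92358878]
0.003 -0.02 [256.77123626 227.48802076]
0.003 0.018 [256.81909648 298.04482374]
0.003 0.02 [256.8747642  310.22052735]
0.003 0.036 [256.87640136 333.86152011]
0.006 -0.02 [256.76492766 221.05939233]
0.006 0.018 [256.81708345 293.20317026]
0.006 0.02 [256.87382388 305.39438923]
0.006 0.036 [256.87647421 329.68676667]
```

View pics/c20.png

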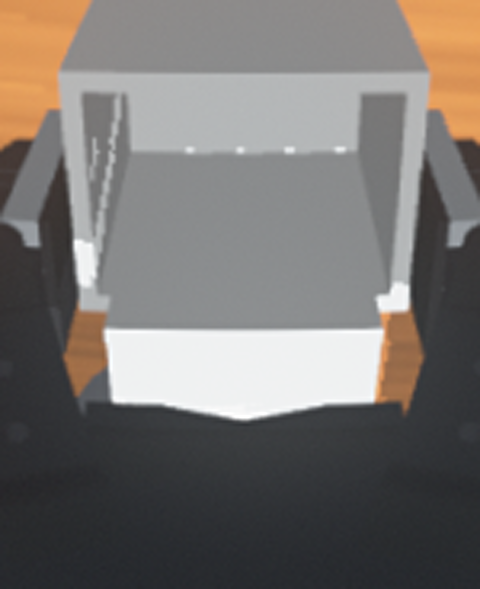

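Emit:
{"method": "drive_tool", "body": {
  "targets": [0,0,0,-8,25,0,0,0,0,0,-14,40,0,0,0,0,0,-14,40,0,0,0,0,0,-14,40,0,0,0,0,0,-11,35,0,0,0,0,0,-8,14,0,0,0,0,0,0,0,0,0,0,0,0,0,0,0,0]
}}

```text
clock: 41.42
position: [0.4788, 0.0241, 0.1191]
ee_rot: [-0.0, -0.041, 0.999, -0.0]
contact_force: [-0.0, 0.1, 0.3]
width: 0.0497
```

```bash
python3 -c "
from h import *
go(.4791,.0256,.0355,94.75)
s=get_state();snap('wrist','w21');snap('side','s21')
im=cv2.imread('pics/s21.png')
cv2.imwrite('pics/c21.png',cv2.resize(im[150:270,210:330],None,fx=5,fy=5,interpolation=cv2.INTER_CUBIC))
for y in (-.06,0.06):
  P=np.array([.59175,.09516,.065])-.0975*np.array([.99656,.08284,0])+y*np.array([-.08284,.99656,0])
  print(P,wproj(s,P),pj('side',P))
"
```

```text
clock 41.42 pos [0.4788 0.0241 0.1191] yaw 94.66 tilt [-0.0007 -0.0006] F [-0.   0.1  0.3] w 0.0497
now tool delta mm [-0.5  1.5 83.6]  wz deg -0.1  after turn [-0.5  1.5 83.6]
[0.4995558 0.0272895 0.065    ] [258.39128498 237.23593656] [260.96433131 221.0036364 ]
[0.489615  0.1468767 0.065    ] [407.12122195 233.02821803] [262.34452244 250.67644338]
```

View pics/w21.png

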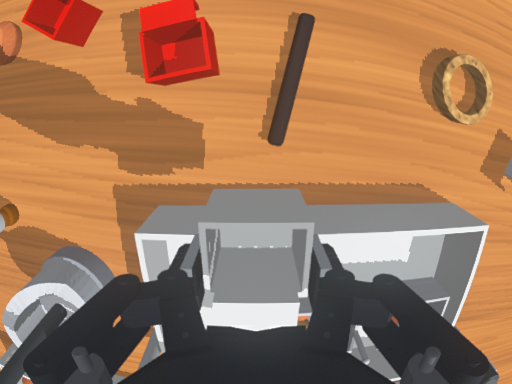

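View pics/c21.png

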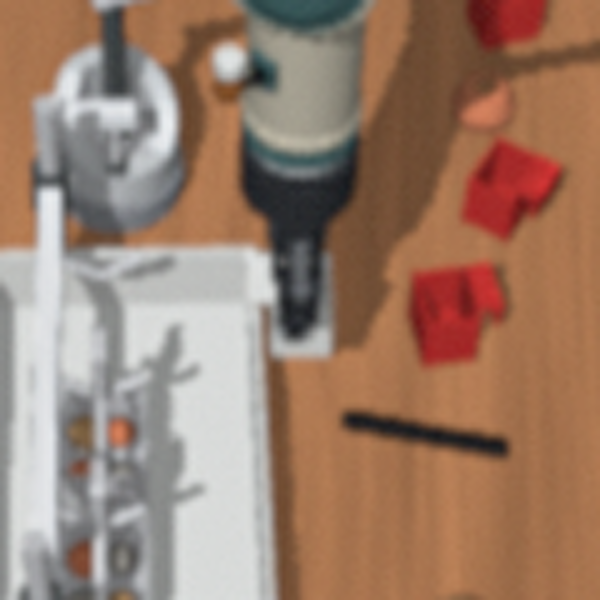

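```bash
python3 -c "
from h import *
im=cv2.imread('pics/w21.png')
cv2.imwrite('pics/c22.png',cv2.resize(im[195:265,330:450],None,fx=6,fy=6,interpolation=cv2.INTER_CUBIC))
"
```

```text
(no output)
```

View pics/c22.png

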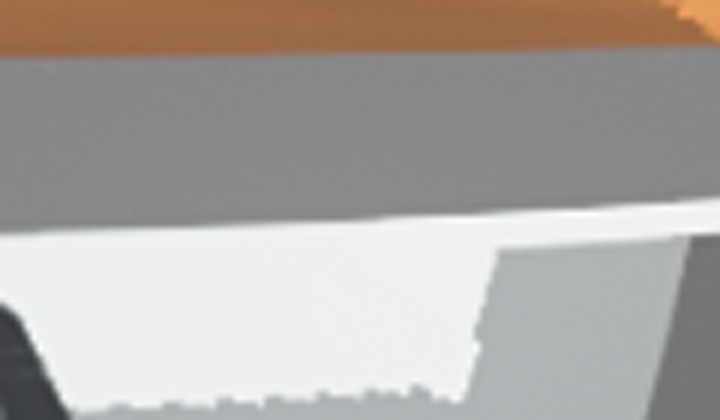

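Emit:
{"method": "drive_tool", "body": {
  "targets": [0,0,0,-0.5,1.5,20,0,0,0,0,0,0,25,0,0,0,0,0,0,20,0,0,0,0,0,0,12,0,0,0,0,0,0,0,0]
}}

```text
clock: 42.15
position: [0.4789, 0.0261, 0.0417]
ee_rot: [-0.001, -0.041, 0.999, 0.0]
contact_force: [-0.5, 0.4, -0.2]
width: 0.0498
```

Emit:
{"method": "drive_tool", "body": {
  "targets": [0,0,0,0,0,4,0,0,0,0,0,0,2,0,0,0,0,0,0,0,0]
}}

```text
clock: 42.52
position: [0.4796, 0.0266, 0.0365]
ee_rot: [0.0, -0.041, 0.999, 0.0]
contact_force: [-0.5, 0.3, -0.5]
width: 0.0499
```

Nearly seated; release with a wide clearance only as needed, then rise.

Emit:
{"method": "drive_tool", "body": {
  "targets": [0,0,0,0,0,1,0,0,0,0,0,0,0,0.8,0,0,0,0,0,0,0.8,0,0,0,0,0,0,0.8,0,0,0,0,0,-15,0.8,0,0,0,0,0,-40,0.9,0,0,0,0,0,-50,1,0,0,0,0,0,-50,1,0,0,0,0,0,0,1]
}}

```text
clock: 43.65
position: [0.4823, 0.0264, 0.1944]
ee_rot: [0.005, -0.041, 0.999, -0.001]
contact_force: [0.1, -0.4, -0.6]
width: 0.0854
```

```bash
python3 -c "
from h import *
go(.426,.346,.22,70.5)
snap('wrist','w23');snap('top','t23');snap('side','s23')
a=cv2.imread('pics/w23.png')[150:300,150:350];b=cv2.imread('pics/s23.png')[150:300,210:410]
cv2.imwrite('pics/c23.png',cv2.resize(np.hstack([a,b]),None,fx=2,fy=2,interpolation=cv2.INTER_CUBIC))
im=cv2.imread('pics/t23.png')
cv2.imwrite('pics/c24.png',cv2.resize(im[180:260,110:260],None,fx=5,fy=5,interpolation=cv2.INTER_CUBIC))
"
```

```text
clock 43.65 pos [0.4823 0.0264 0.1944] yaw 94.72 tilt [ 0.0096 -0.0008] F [ 0.1 -0.4 -0.6] w 0.0854
now tool delta mm [ 29.6 323.1 -26.4]  wz deg 24.2  after turn [159.5 282.4 -27.6]
```

View pics/c23.png

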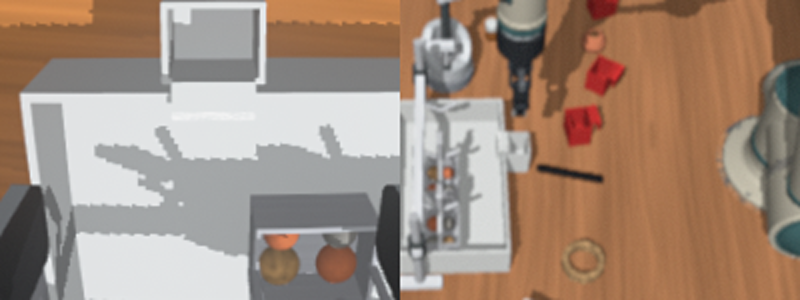

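View pics/c24.png

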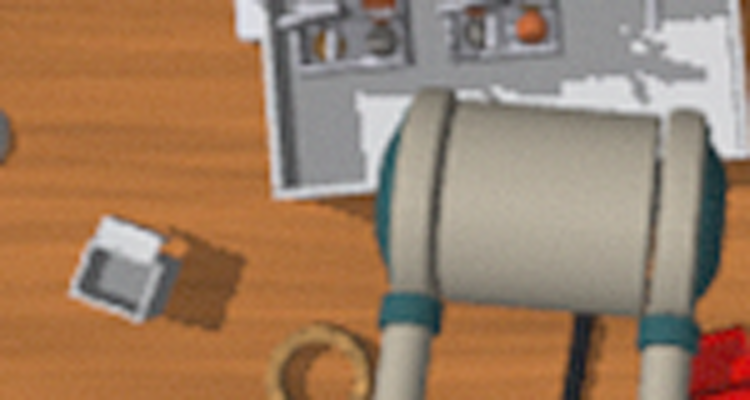

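Emit:
{"method": "drive_tool", "body": {
  "targets": [0,0,8.1,0,0,-20,1,0,0,8.1,0,0,-10,1,0,0,8,0,0,0,1,0,0,0,20,35,0,1,0,0,0,28,50,0,1,0,0,0,28,50,0,1,0,0,0,28,50,0,1,0,0,0,28,50,0,1,0,0,0,28,47,0,1,0,0,0,0,0,0,1,0,0,0,0,0,0,1]
}}

```text
clock: 45.18
position: [0.4218, 0.345, 0.2185]
ee_rot: [-0.001, 0.169, 0.986, -0.002]
contact_force: [-0.2, -0.3, -0.6]
width: 0.0852
```

```bash
python3 -c "
from h import *
go(.426,.346,.02,70.5)
s=get_state();np.save('s25.npy',s,allow_pickle=True);snap('wrist','w25')
print(wproj(s,[.426,.346,.05]))
im=cv2.imread('pics/w25.png')
cv2.imwrite('pics/c25.png',cv2.resize(im[110:260,180:330],None,fx=4,fy=4,interpolation=cv2.INTER_CUBIC))
"
```

```text
clock 45.17 pos [0.4218 0.345  0.2185] yaw 70.57 tilt [-0.0029 -0.0027] F [-0.2 -0.3 -0.6] w 0.0852
now tool delta mm [ -4.    3.  198.5]  wz deg 0.1  after turn [ -4.    3.  198.5]
[258.61027974 176.05515674]
```

View pics/w25.png

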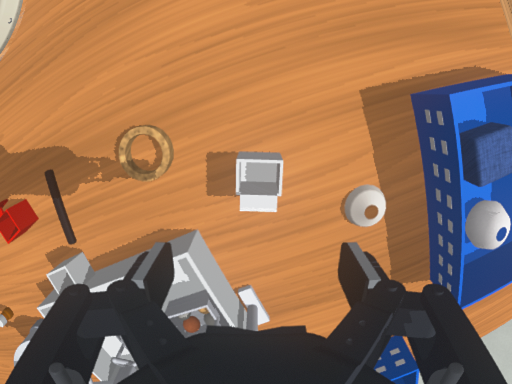

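View pics/c25.png

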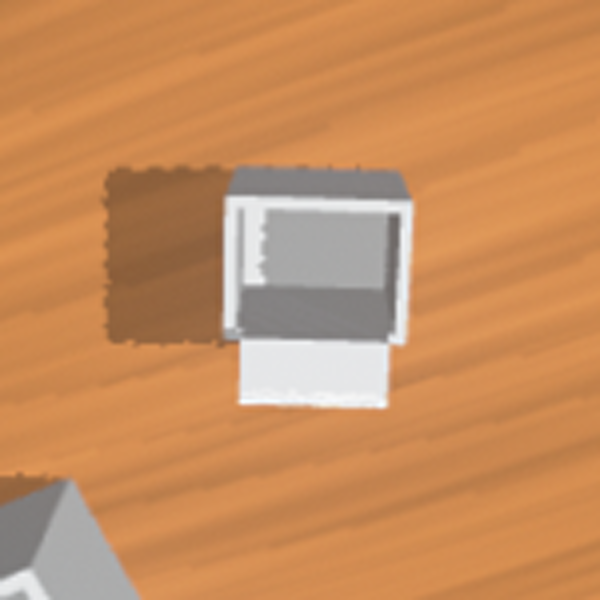

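```bash
python3 -c "
from h import *
s=np.load('s25.npy',allow_pickle=True).item()
q=[wbp(s,cr(p,180,110,4),.05) for p in [(225,196),(411,200),(407,343),(223,340)]]
m=np.mean(q,0);print(m,[np.round(np.linalg.norm(q[i]-q[(i+1)%4]),4) for i in range(4)])
a=q[1]-q[0]+q[2]-q[3];print('ydir',np.degrees(np.arctan2(a[1],a[0])));b=q[3]-q[0]+q[2]-q[1];print('xdir',np.degrees(np.arctan2(b[1],b[0])))
go(m[0]+.002,m[1],.02,69.5)
"
```

```text
[0.42738019 0.3456989  0.05      ] [np.float64(0.0497), np.float64(0.0401), np.float64(0.0508), np.float64(0.0403)]
ydir 69.5133816695256
xdir -20.44706713792509
clock 45.23 pos [0.4222 0.3446 0.219 ] yaw 70.49 tilt [-0.0022 -0.0022] F [ 0.3  0.4 -0.2] w 0.0855
now tool delta mm [ -6.6   4.  198.9]  wz deg 1.0  after turn [ -6.6   4.1 198.9]
```

Emit:
{"method": "drive_tool", "body": {
  "targets": [0,0,1,-6.6,3.5,30,1,0,0,0,0,0,55,1,0,0,0,0,0,55,1,0,0,0,0,0,40,1,0,0,0,0,0,16,1,0,0,0,0,0,0,1,0,0,0,0,0,0,0,0,0,0,0,0,0,0,0,0,0,0,0,0,0,0,0,0,0,0,0,0]
}}

```text
clock: 46.48
position: [0.4311, 0.3475, 0.0261]
ee_rot: [0.001, 0.178, 0.984, 0.001]
contact_force: [-0.0, -0.4, 6.7]
width: 0.0495
```

```bash
python3 -c "
from h import *
go(.4215,-.1694,.12,94.75)
"
```

```text
clock 46.48 pos [0.4311 0.3475 0.0261] yaw 69.54 tilt [0.003  0.0014] F [-0.  -0.4  6.7] w 0.0495
now tool delta mm [-171.9 -487.4  -94.7]  wz deg -25.2  after turn [  52.2 -514.1  -95.3]
```

Emit:
{"method": "drive_tool", "body": {
  "targets": [0,0,0,0,0,-15,0,0,0,0,0,0,-40,0,0,0,-8.4,0,0,-42,0,0,0,-8.4,0,0,0,0,0,0,-8.4,0,0,0,0,0,0,0,0,0,0,0]
}}

```text
clock: 47.22
position: [0.43, 0.3471, 0.1223]
ee_rot: [0.0, -0.04, 0.999, 0.0]
contact_force: [0.5, 0.5, -0.2]
width: 0.0497
```

```bash
python3 -c "
from h import *
go(.4215,-.1694,.12,94.75)
s=get_state();np.save('s26.npy',s,allow_pickle=True);snap('wrist','w26')
im=cv2.imread('pics/w26.png')
cv2.imwrite('pics/c26.png',cv2.resize(im[150:300,180:330],None,fx=4,fy=4,interpolation=cv2.INTER_CUBIC))
"
```

```text
clock 47.23 pos [0.43   0.3471 0.1223] yaw 94.63 tilt [0.0009 0.0007] F [ 0.5  0.5 -0.2] w 0.0497
now tool delta mm [  50.1 -514.1    1.9]  wz deg -0.1  after turn [  51.2 -514.     1.9]
```

View pics/c26.png

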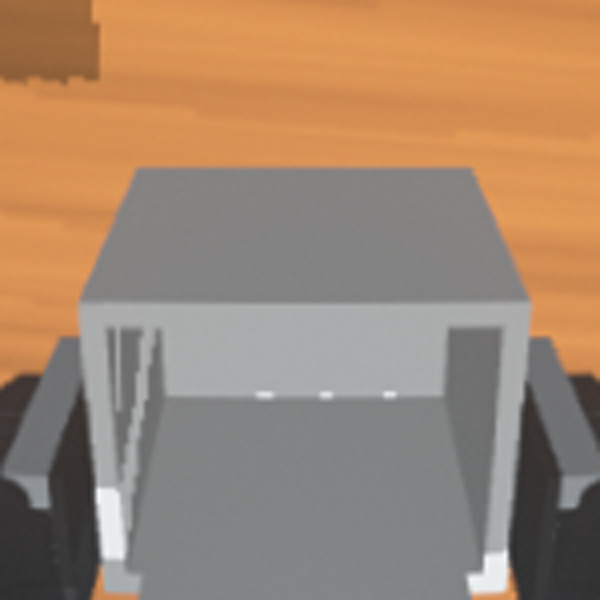

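```bash
python3 -c "
from h import *
s=np.load('s26.npy',allow_pickle=True).item()
ex=np.array([.99656,.08284,0]);ey=np.array([-.08284,.99656,0])
for p,dz in [((304,302),.024),((304,169),-.026)]:
    q=wbp(s,cr(p,180,150,4),s['position'][2]+dz);print(q,ex@(q-s['position']))
C=np.array([.59175,.09516,0])
off=-.02-np.mean([ex@(wbp(s,cr(p,180,150,4),s['position'][2]+dz)-s['position']) for p,dz in [((304,302),.024),((304,169),-.026)]])
t=C-.0975*ex+.06*ey-.026*ex+off*ex
print(off,t);go(t[0],t[1],.12,94.75)
"
```

```text
[0.40705055 0.34465511 0.14626541] -0.02304868045770201
[0.40745894 0.34473041 0.09626541] -0.022635461459575994
0.002842070958639 [0.46653673 0.1449583  0.        ]
clock 47.27 pos [0.43  0.347 0.122] yaw 94.58 tilt [0.0005 0.0005] F [-0.  -0.6 -2.2] w 0.0495
now tool delta mm [ -20.3 -204.3    1.9]  wz deg -0.2  after turn [ -19.7 -204.4    1.9]
```

Emit:
{"method": "drive_tool", "body": {
  "targets": [0,0,-0.1,-2,-25,0,0,0,0,0,-4,-40,0,0,0,0,0,-4,-40,0,0,0,0,0,-4,-40,0,0,0,0,0,-4,-40,0,0,0,0,0,-2,-19,0,0,0,0,0,0,0,0,0,0,0,0,0,0,0,0]
}}

```text
clock: 48.28
position: [0.4669, 0.1459, 0.1214]
ee_rot: [-0.0, -0.041, 0.999, 0.0]
contact_force: [-0.4, 0.6, -0.9]
width: 0.0496
```

```bash
python3 -c "
from h import *
go(.4665,.145,.038,94.75)
"
```

```text
clock 48.27 pos [0.4669 0.1459 0.1214] yaw 94.75 tilt [-0.      0.0007] F [-0.4  0.6 -0.9] w 0.0496
now tool delta mm [ 0.5 -0.9 83.4]  wz deg 0.0  after turn [ 0.5 -0.9 83.4]
```

Emit:
{"method": "drive_tool", "body": {
  "targets": [0,0,0,0,0,20,0,0,0,0,0,0,25,0,0,0,0,0,0,20,0,0,0,0,0,0,12,0,0,0,0,0,0,4,0,0,0,0,0,0,2,0,0,0,0,0,0,0,0]
}}

```text
clock: 49.15
position: [0.4675, 0.1455, 0.0387]
ee_rot: [0.001, -0.042, 0.999, 0.0]
contact_force: [0.6, -0.2, -1.7]
width: 0.0495
```

Emit:
{"method": "drive_tool", "body": {
  "targets": [0,0,0,0,0,1,0,0,0,0,0,0,0,0.8,0,0,0,0,0,0,0.8,0,0,0,0,0,0,0.8,0,0,0,0,0,-15,0.8,0,0,0,0,0,-40,0.9,0,0,0,0,0,-50,1,0,0,0,20,0,-50,1,0,0,0,50,0,0,1,0,0,0,50,0,0,1,0,0,0,0,0,0,1,0,0,0,0,0,0,1]
}}

```text
clock: 50.65
position: [0.3482, 0.1354, 0.1927]
ee_rot: [0.001, -0.042, 0.999, 0.0]
contact_force: [0.5, -0.4, -0.2]
width: 0.0854
```

```bash
python3 -c "
from h import *
print(get_state()['position'],get_state()['clock'])
s=get_state();np.save('s27.npy',s,allow_pickle=True)
snap('wrist','w27');snap('top','t27');snap('side','s27')
b=cv2.imread('pics/s27.png')[130:300,180:340]
cv2.imwrite('pics/c27.png',cv2.resize(b,None,fx=3.5,fy=3.5,interpolation=cv2.INTER_CUBIC))
"
```

```text
[0.34817692 0.13535649 0.19272362] 50.65
```

View pics/c27.png

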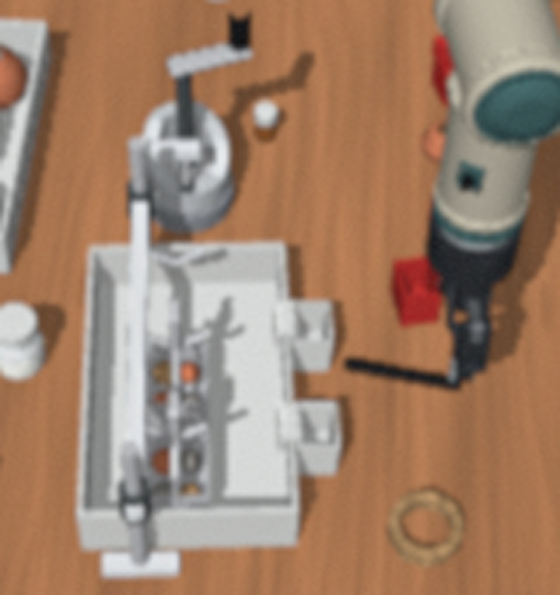

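View pics/w27.png

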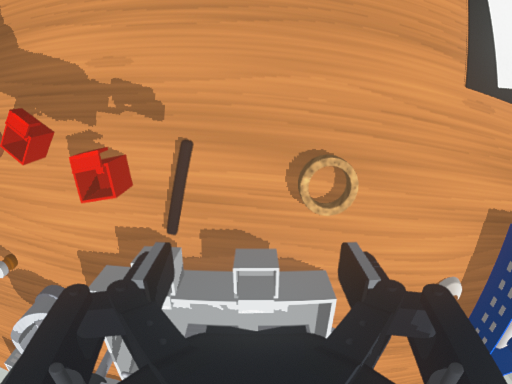

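View pics/t27.png

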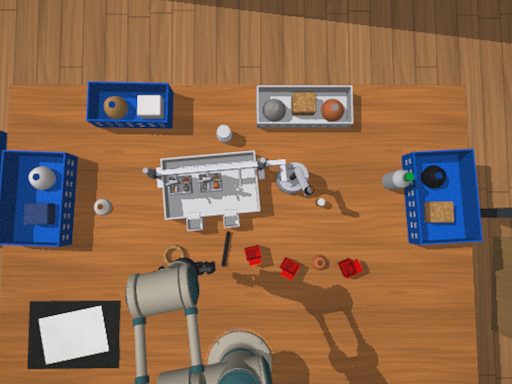

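```bash
python3 -c "
from h import *
im=cv2.imread('pics/t27.png')
cv2.imwrite('pics/c28.png',cv2.resize(im[145:240,150:275],None,fx=6,fy=6,interpolation=cv2.INTER_CUBIC))
for H in ([.5914,.1955],[.5997,.0958]):
  print('tabtop',(pj('top',np.array(H+[.166]))-[150,145])*6)
ex=np.array([.99656,.08284,0]);ey=np.array([-.08284,.99656,0]);C=np.array([.59175,.09516,0])
for y in (-.06,.06):
  for x in (-.046,-.006): print('caddy top edge mid',(pj('top',C-.0975*ex+x*ex+y*ey+[0,0,.062])-[150,145])*6)
print('beam edge z.133',(pj('top',C+.035*ex+[0,0,.133])-[150,145])*6)
"
```

```text
tabtop [138.0417449  220.45182444]
tabtop [338.97577643 203.3390065 ]
caddy top edge mid [492.14286729 490.94984235]
caddy top edge mid [485.9989764 417.0384298]
caddy top edge mid [270.26456776 510.397856  ]
caddy top edge mid [264.60461504 436.30102776]
beam edge z.133 [341.5824569  157.46816589]
```

View pics/c28.png

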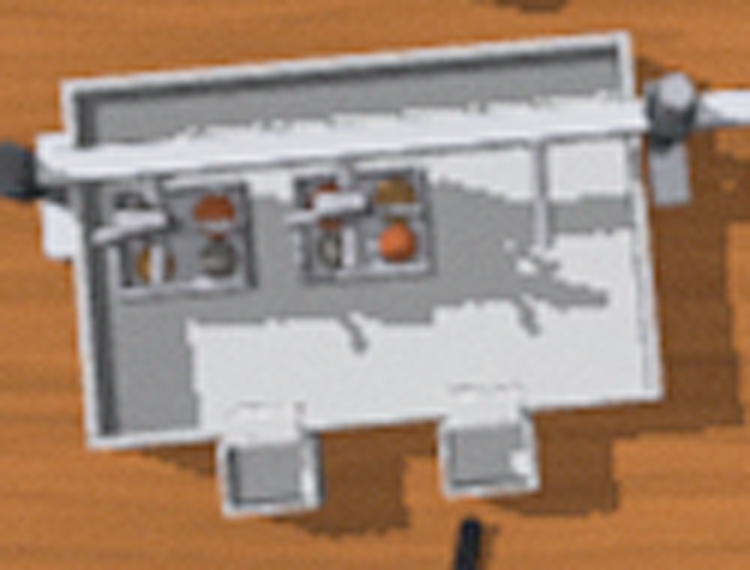

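```bash
python3 -c "
from rig import sign_off,get_state
s=get_state();print(s['clock'],s['contact_force'])
print(sign_off())"
```

```text
50.8 [ 0.94521571  0.6047808  -0.09042036]
the job is handed in; nothing more can be done
None
```

I handed the job in at about 51 s of the 208 s limit; the rig gave no verdict, so the results below come from my own checks.

- **Cam up:** I cranked half a turn anticlockwise. Triangulating the hook tips put the lift at about 50 mm, which means the high flat.
- **Baskets:** Only two baskets were in the scene. I hung them on the middle hook and on the hook at the +y end of the beam (rim axes). In the wrist pictures both tabs were where hung baskets should be, to within a few pixels.
- **Cam down:** I cranked back half a turn, to about where the cam started, on the low flat. In the final top picture the beam's edge and both tabs matched the predicted low positions, with the baskets inside the tray.
- **Caddies:** Both white caddies hang on the near rim about 60 mm either side of its middle, boxes outside, and match the predicted positions in the final top picture.
- **Other things:** I saw no bystander or red caddy out of place, and the robot was clear of everything at hand-in.

The cam angle and lift were judged only from the pictures and the crank's position. While cranking up at first, the crank force reached about 35 N at the higher speed, so I slowed down. No check failed or disagreed.

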